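# Dead-weight check of a load cell

### The arm

A 6-joint arm with a two-finger parallel gripper is mounted at the origin on the work surface. World frame = base frame: x ahead of the robot, y to its left, z up, the work surface at z = 0. Lengths are in m, angles in degrees, forces in N, time in s.
With the tool pointing down it reaches from about 0.375 to 0.9 m from the base axis. Payload 3.1 kg.
Tool frame: the origin (TCP) lies at the very end of the fingers, on their centre line; the grasp point (between the pads) lies 19 mm behind it; z points along the fingers, y is the line along which they close (so a half turn about z gives the same grasp; the last joint's range is limited). The gripper opens to 87 mm and grips with 3 to 60 N. Pads are 19 mm wide; open, the fingers measure 117 mm over their backs; the gripper's body (75 mm by 190 mm) begins 51 mm behind the grasp point.
Start: joints at [66.778, 30.224, 82.088, -0, 67.689, -10.227], TCP at [0.14, 0.609, 0.223] pointing down, gripper open.
Joint ranges: [-176.69, 176.69], [-43.24, 126.21], [12.49, 139.97], [-82, 262], [0, 151.66], [-163.58, 163.58]. Speed limits (degrees/s): [159.86, 159.86, 180, 180, 180, 180].

### API

Orientations are given as a 3x3 rotation matrix whose columns are the frame's x, y, z axes.
In Python, from rig import bot gives the robot as it stands.
- The arm moves only by the tool move_arm, never from a script. Its argument "increments" is a list of rows, each an object with "xyz": the shift along the tool's x, y, z in mm, a list of three; "roll": the turn about the tool's z in rad; "grip": the opening in per cent of the stroke, from 0 (shut) to 100 (fully open). A call has 1 to 5 rows; each row shifts and turns the commanded pose from where the row before left it, along the tool's axes as they then stand; what a row does not reach is not made up. A row lasts 1/12 s, in which the tool goes at most 41.7 mm and 7.16 degrees, less where a joint would pass 70% of its speed; a pose out of reach is approached as far as the arm can. A call is refused whole if a number of a shift passes 41.7 or a number of a turn 0.125, either way. A call with a gripper value outside its range is refused whole. The fingers move at their own pace and stop on an object; the grip force is fixed at half the most. Time passes only in rows, so rows that do not move let the fingers close. It gives the time, the measured TCP pose, the force, the opening and the grip force at its end, in the units of the state.
- bot.read_state(): the state, without advancing time (a new reading comes with each control period).
- bot.capture(name): name is "scene" or "top" or "wrist"; returns (picture, depth): 400x640x3 uint8, red, green, blue; 400x640 float32, m along the optical axis (not along the pixel's ray), 0 where there is no reading.
- bot.camera_model(name): a dict with "intrinsics" (3x3 intrinsics, pixels), "D" ([k1, k2, p1, p2, k3] as OpenCV has them; the pictures are not rectified), "rvec" (rotation vector, rad) and "tvec" (3), from world to camera coordinates, as OpenCV has them; the wrist camera has in their place "tool_from_camera" (4x4, takes a point from camera to tool coordinates, whose origin is the TCP and whose axes are the flange's). Camera axes: x right, y down, z forward; pixel columns grow to the right and rows downward; lengths in m; the calibration is good to about 2 mm. A picture is of the moment at which its call begins: read the wrist's pose just before it. camera_model takes no time and is no camera call.
- bot.hand_in(): hands the job in; it is judged then, once.
Trained networks look in the newest picture that a camera, given by its name, has taken for a name from the list of things; names that differ only in an ending like _2 or _b are one class to them, and where a whole thing is asked for, a point or a joint stands for the part that bears it (a point fixed in the world has none). Each returns a list of dicts, best first, with "conf" (0 to 1); they miss things now and then, are a little off and sometimes report something else, mostly with a low value. They report only what shows in the picture. A call takes as long as a camera call.
- bot.spot_in(label, camera): "at" ([x, y, z] in m, in the coordinates of the camera as it stood for that picture, good to about 4 mm: the middle of the surface that is visible of it).
- bot.trace(label, camera): "mask" (400x640 bool, what is visible of it).
The state is a dict: "time_s": time; "joint_positions": joint angles; "qvel": joint speeds; "tau": joint torques, N m; "position": TCP position; "tcp_rot": TCP orientation; "force": force on the tool from outside, world axes, zero at the start; "moment": the same for the moment, N m; "opening": opening from 0.0 (shut) to 1.0 (fully open); "grasp_force": force on a finger pad.
Only numpy, scipy, OpenCV 4.12 (cv2) and the standard library are available. Lean on these libraries where they do the work, as an engineer would, in place of code of your own. Each camera call takes 0.05 s, during which the arm holds its last target. There are 200 camera calls.

### The job

Check the load cell: with the hanger empty, tilt the jog lever to the left and hold it about a second to zero the indicator, then let it spring back. Hang every slotted mass from the mat on the hanger, the rod at the bottom of each slot and the slots staggered so that no two point less than 45 degrees apart; let go, tilt the lever to the right for about a second to store the reading and let it spring back. Then take the masses off and lay them flat on the mat again, side by side, without knocking the hanger hard or disturbing the other things on the bench.

Things in the scene. Friction and masses are not known exactly. Their poses are not given: they have to be found in the camera images.
- mass_a: slotted steel mass: flat disc 60 mm across, 12 mm thick (there are two of this thickness), about 228 g (varies), alike on both faces. Origin at the disc's centre, half-way through its thickness; z is the disc's axis, x points along the slot to its open mouth. The slot is 11 mm wide, straight, and runs from the rim to 5 mm past the centre. May be absent (None)
- mass_a_slot (a point): middle of the slot's mouth on the rim of mass_a, 30 mm from its centre along its x, at half its thickness
- mass_b: slotted steel mass: flat disc 60 mm across, 12 mm thick (there are two of this thickness), about 228 g (varies), alike on both faces. Origin at the disc's centre, half-way through its thickness; z is the disc's axis, x points along the slot to its open mouth. The slot is 11 mm wide, straight, and runs from the rim to 5 mm past the centre. May be absent (None)
- mass_b_slot (a point): middle of the slot's mouth on the rim of mass_b, 30 mm from its centre along its x, at half its thickness
- mass_c: slotted steel mass: flat disc 60 mm across, 16 mm thick, about 304 g (varies), alike on both faces. Origin at the disc's centre, half-way through its thickness; z is the disc's axis, x points along the slot to its open mouth. The slot is 11 mm wide, straight, and runs from the rim to 5 mm past the centre. May be absent (None)
- mass_c_slot (a point): middle of the slot's mouth on the rim of mass_c, 30 mm from its centre along its x, at half its thickness
- mass_d: slotted steel mass: flat disc 60 mm across, 20 mm thick, about 380 g (varies), alike on both faces. Origin at the disc's centre, half-way through its thickness; z is the disc's axis, x points along the slot to its open mouth. The slot is 11 mm wide, straight, and runs from the rim to 5 mm past the centre. May be absent (None)
- mass_d_slot (a point): middle of the slot's mouth on the rim of mass_d, 30 mm from its centre along its x, at half its thickness
- mat: blue-grey mat fixed to the bench, on which the masses are kept: 210 mm (its x) by 250 mm (its y), 3 mm thick; origin at the centre of its underside on the bench
- stand: fixed load-cell stand; origin on the bench right below the hanger's rod, x roughly away from the robot. Grey base plate 6 mm thick, x -75 to 115, y -75 to 75 mm; round column 25 mm thick, 400 mm high at x 85, y 52 mm, with an arm to the load cell (block 20 x 48 x 50 mm, z 285 to 335 mm) over the origin
- hanger: the weight hanger: vertical steel rod 6 mm thick with a round seat plate (44 mm across, 7 mm thick) at its foot, screwed to the load cell above so that it does not swing. Origin as the stand's, on the bench right below the rod
- hanger_seat (a point): centre of the top of the hanger's round seat plate, on the rod's axis, 107 mm above the bench. The rod rises from here to a 16 mm nut under the cell at 273 mm; nothing else is round the rod
- lever (a joint): tilt of the indicator's jog lever, rad: 0 upright (spring-centred), positive when tilted to the right as seen from the robot (towards the indicator's -y), negative to the left; stops at +-0.5. The contact is made beyond 0.3 either way. Spring about 0.6 N m/rad: some 4 N at the knob
- lever_knob (a point): centre of the ball knob (black, 25 mm across) on top of the jog lever, 68 mm above the lever's pivot; the pivot axis lies along the indicator's x. Steel shaft 8 mm thick below the knob, rubber boot round its foot
- indicator: grey bench indicator, fixed, 160 mm (x, roughly away from the robot) by 200 mm (y); origin at the centre of its underside. Front deck 58 mm high carries the jog lever (pivot at x -42, y 0, z 62 mm; upright knob centre z 130 mm); behind it a display housing 107 mm high, x 25 to 75 mm. A ring mark left of the lever means zero, a solid dot right of it store
- multimeter: handheld multimeter, grey case 150 x 75 x 32 mm; bystander, to be left alone. Origin at the centre of its underside
- probe: stainless sensor probe lying down, about 160 mm long, 25 mm thick; bystander, to be left alone. Origin at the centre of its underside
- tape_roll: roll of clear tape lying flat, 90 mm across, 19 mm high; bystander, to be left alone. Origin at the centre of its underside
- caliper: digital caliper lying flat, 230 mm long; bystander, to be left alone. Origin at the centre of its underside
- screwdriver: screwdriver; bystander, to be left alone. Origin at the centre of its underside
- carton: small cardboard carton 90 x 70 x 55 mm; bystander, to be left alone. Origin at the centre of its underside
- cleaner: small bottle standing, 40 mm across, 100 mm high; bystander, to be left alone. Origin at the centre of its underside

How it is judged:
By the outcome, as a careful person would: the job done as asked, in the order asked, and still so for the second after the job is handed in, with the robot touching nothing.
Of mass_a, mass_b, mass_c, mass_d only 2 to 3 are there at a start; the rules pass over those that are not, and their reading is None.
At some moment in a run one of mass_a, mass_b, mass_c, mass_d may be knocked a few centimetres aside while the robot is not near it.
It also fails if it takes over 210 s, if anything falls off the work surface, if the arm or the gripper's body presses on something with over 40 N, if the wrist force passes 120 N, or if a joint passes its speed limit or range.

## Working session

There is one attempt and no reset: what is moved stays moved. The work goes in short steps, Python scripts to look and compute and a tool call to move; the robot and the scene stay as the last step left them, time stands still between calls to the robot, and variables do not carry over. Pictures are saved under pics/ and viewed, at most 14 in all, crops included, and the job is handed in when it is done.

Besides the shell and the picture viewer there is one more tool, called after "Request:" as name([rows], argument=value, ...), one row to a line, values as JSON. move_arm: Moves the arm, as the interface text tells. Its arguments: {"type":"object","properties":{"increments":{"type":"array"}},"required":["increments"]}

```bash
ls; mkdir -p pics
cat > h.py <<'E'
import numpy as np, cv2
from rig import bot
def w2c(cam):
    m=bot.camera_model(cam)
    if 'rvec' in m:
        R=cv2.Rodrigues(np.array(m['rvec'],float))[0]; T=np.eye(4); T[:3,:3]=R; T[:3,3]=np.ravel(m['tvec']); return T
    s=bot.read_state(); B=np.eye(4); B[:3,:3]=s['tcp_rot']; B[:3,3]=s['position']
    return np.linalg.inv(B@np.array(m['tool_from_camera']))
def towld(cam,p,T=None):
    T=w2c(cam) if T is None else T
    p=np.atleast_2d(p); return (p-T[:3,3])@T[:3,:3]
def px2w(cam,uv,d,T=None):
    m=bot.camera_model(cam); n=cv2.undistortPoints(np.array(uv,np.float64).reshape(-1,1,2),np.array(m['intrinsics'],float),np.array(m['D'],float)).reshape(-1,2)
    d=np.ravel(d); return towld(cam,np.c_[n*d[:,None],d],T)
def cloud(cam,mask,depth,T=None):
    v,u=np.nonzero(mask&(depth>0)); return px2w(cam,np.c_[u,v],depth[v,u],T)
def save(n,im): cv2.imwrite('pics/'+n+'.png',im[...,::-1])
def plan_rot(): pass
E
python3 - <<'E'
from h import *
s=bot.read_state(); print({k:np.round(v,3).tolist() for k,v in s.items()})
ims=[]
for c in('scene','top'):
    im,d=bot.capture(c); save(c+'0',im); np.save(c+'d.npy',d)
    for l in ['mass_a','mass_c','mass_d','mat','stand','hanger','lever','indicator','lever_knob','multimeter','probe','tape_roll','caliper','carton','cleaner','screwdriver']:
        r=bot.spot_in(l,c)
        for x in r[:4]: 
            if x['conf']>.3: print(c,l,round(x['conf'],2),towld(c,x['at']).round(3))
m=bot.camera_model('wrist'); print(np.round(m['tool_from_camera'],3),m['intrinsics'])
E
```

```text
pics
{'time_s': 0.0, 'joint_positions': [66.778, 30.279, 82.157, -0.001, 67.69, -10.225], 'qvel': [-0.092, -0.005, 0.038, -0.024, -0.014, 0.064], 'tau': [-0.002, -44.004, -17.659, 0.063, 0.058, -0.0], 'position': [0.14, 0.608, 0.222], 'tcp_rot': [[-0.974, 0.225, -0.001], [0.225, 0.974, -0.002], [0.0, -0.002, -1.0]], 'force': [0.273, 0.506, 0.027], 'moment': [0.027, 0.023, -0.019], 'grasp_force': 0.0, 'opening': 1.003}
scene mass_a 0.85 [[0.635 0.068 0.025]]
scene mass_a 0.8 [[ 0.542 -0.042  0.015]]
scene mass_c 0.85 [[0.635 0.068 0.025]]
scene mass_c 0.8 [[ 0.542 -0.042  0.015]]
scene mass_d 0.85 [[0.635 0.068 0.025]]
scene mass_d 0.8 [[ 0.542 -0.042  0.015]]
scene mat 0.56 [[0.593 0.001 0.   ]]
scene stand 0.91 [[0.637 0.294 0.019]]
scene hanger 0.76 [[0.593 0.279 0.106]]
scene lever 0.54 [[ 0.568 -0.284  0.138]]
scene indicator 0.74 [[ 0.647 -0.29   0.058]]
scene lever_knob 0.64 [[ 0.567 -0.287  0.138]]
scene multimeter 0.62 [[ 0.315 -0.383  0.035]]
scene probe 0.82 [[0.42  0.245 0.017]]
scene tape_roll 0.73 [[ 0.805 -0.092  0.019]]
scene caliper 0.64 [[0.313 0.414 0.005]]
scene ca
[... 905 characters left out ...]
r 0.58 [[ 0.294 -0.378  0.031]]
top probe 0.73 [[0.409 0.255 0.021]]
top tape_roll 0.74 [[ 0.801 -0.089  0.017]]
top tape_roll 0.52 [[0.588 0.281 0.108]]
top caliper 0.6 [[0.313 0.43  0.011]]
top carton 0.97 [[0.799 0.106 0.062]]
top cleaner 0.71 [[0.431 0.518 0.067]]
top screwdriver 0.68 [[ 0.541 -0.044  0.015]]
top screwdriver 0.65 [[ 0.431 -0.533  0.019]]
top screwdriver 0.5 [[0.31  0.429 0.011]]
top screwdriver 0.34 [[ 0.803 -0.087  0.017]]
[[-0.    -0.963 -0.268  0.074]
 [ 1.    -0.    -0.    -0.001]
 [ 0.    -0.268  0.963 -0.162]
 [ 0.     0.     0.     1.   ]] [[304.28586484   0.         319.08974468]
 [  0.         304.28586484 194.45265507]
 [  0.           0.           1.        ]]
```

View pics/scene0.png

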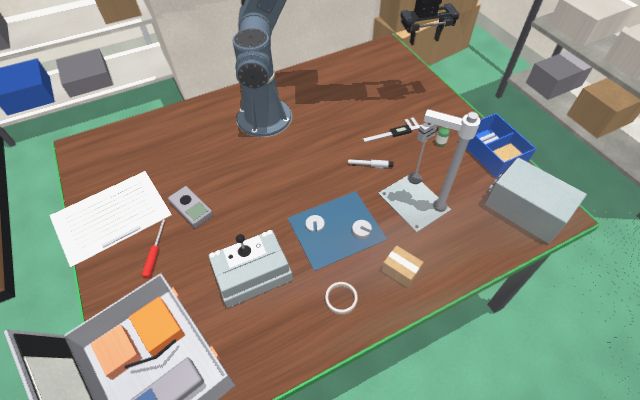

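View pics/top0.png

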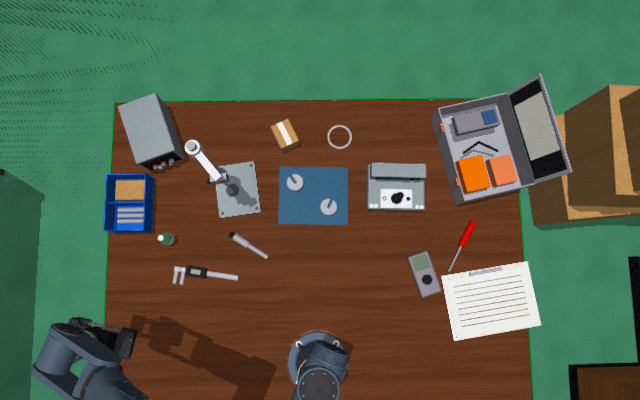

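Run:
```python
from h import *
s=bot.read_state(); R=np.array(s['tcp_rot']);p=np.array(s['position'])
for c in('scene','top'):
    d=np.load(c+'d.npy'); P=cloud(c,np.ones(d.shape,bool),d)
    q=(P-p)@R; q=q[(np.abs(q[:,0])<.16)&(np.abs(q[:,1])<.16)&(q[:,2]<.03)&(q[:,2]>-.4)&(P[:,2]>.05)]*1000
    for z in range(-340,20,20):
        t=q[(q[:,2]>=z)&(q[:,2]<z+20)]
        if len(t)>5: print(c,z,len(t),'x',np.percentile(t[:,0],[1,10,50,90,99]).round(),'y',np.percentile(t[:,1],[1,10,50,90,99]).round())
im,d=bot.capture('wrist'); save('w0',im)
a=cv2.imread('pics/scene0.png')[0:70,370:490]; cv2.imwrite('pics/g0.png',cv2.resize(a,None,fx=5,fy=5,interpolation=cv2.INTER_CUBIC))
```

```text
scene -180 98 x [-43. -41. -36. -21. -11.] y [-52. -49. -26.   3.  12.]
scene -160 89 x [-39. -31. -22.   5.  17.] y [-52. -50. -38.   4.  14.]
scene -140 138 x [-30. -25. -21.   3.  19.] y [-52. -50. -25.   7.  16.]
scene -120 507 x [-41. -34. -21.  21.  32.] y [-95. -88. -21.  79.  91.]
scene -100 285 x [-43. -39. -31.  13.  22.] y [-92. -85.   6.  70.  87.]
scene -80 95 x [-41. -39. -31.  12.  31.] y [-88. -85. -38.  71.  83.]
scene -60 51 x [-18. -14. -10.   2.  10.] y [-60. -56.  45.  55.  57.]
scene -40 50 x [-16. -15.  -8.   6.  10.] y [-57. -52.  43.  49.  56.]
scene -20 44 x [-16. -12.  -7.   7.  11.] y [-53. -52.  42.  49.  51.]
scene 0 6 x [-9. -8. -3. 12. 13.] y [-40.   0.  46.  51.  53.]
top -340 950 x [-63. -57.  -6.  44.  52.] y [-147.  -91.  -24.   24.   39.]
top -320 356 x [-65. -62. -37.  47.  51.] y [-118.  -84.  -36.   -1.   30.]
top -300 146 x [-65. -63. -47.  47.  51.] y [-85. -59. -35.  -4.  13.]
top -280 52 x [-61. -52.  13.  26.  45.] y [-44. -34. -29. -21.   3.]
top -220 26 x [-37. -36. -33.  27.  31.] y [-24. -21. -15.  -1.   4.]
top -200 54 x [-38. -36. -31. -20. -15.] y [-34. -29. -17.  10.  18.]
top -180 196 x [-40. -38. -29. -11.  -2.] y [-51. -49. -35.  -3.  13.]
top -160 44 x [-37. -23. -10.   1.   7.] y [-52. -51. -49. -36. -27.]
top -140 58 x [-27. -25.  -9.  11.  24.] y [-87. -52. -50. -41.   1.]
top -120 563 x [-38. -33. -14.  20.  34.] y [-94. -91. -68.  72.  92.]
top -100 229 x [-40. -38. -31. -25.  31.] y [-92. -76.   1.  68.  85.]
top -80 32 x [-39. -38. -23.  22.  33.] y [-87. -87. -85.  57.  86.]
top -40 7 x [-13. -13. -12. -10. -10.] y [43. 43. 47. 50. 50.]
```

View pics/g0.png

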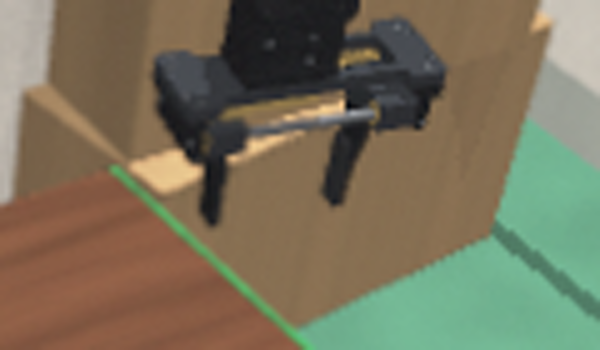

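View pics/w0.png

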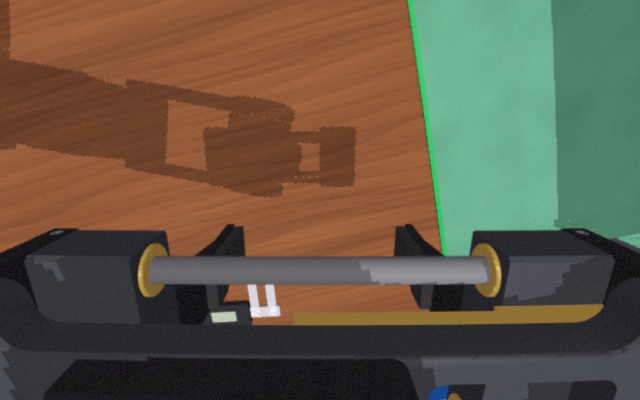

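Request:
move_arm([
  {"xyz": [0,0,-39],"roll": -0.1135,"grip": 100},
  {"xyz": [0,0,-39],"roll": -0.1135,"grip": 100},
  {"xyz": [-17,-36.3,0],"roll": 0,"grip": 100},
  {"xyz": [-17,-36.3,0],"roll": 0,"grip": 100},
  {"xyz": [-17,-36.3,0],"roll": 0,"grip": 100},
])

```text
time_s: 2.17
position: [0.1919, 0.4995, 0.3014]
tcp_rot: [[-1.0, -0.002, 0.002], [-0.002, 1.0, 0.002], [-0.002, 0.002, -1.0]]
force: [1.4, -0.8, -0.3]
opening: 1.0
grasp_force: 0.0
```

Request:
move_arm([
  {"xyz": [-17,-36.3,0],"roll": 0,"grip": 100},
  {"xyz": [-17,-36.3,0],"roll": 0,"grip": 100},
  {"xyz": [-17,-36.3,0],"roll": 0,"grip": 100},
  {"xyz": [-17,-36.3,0],"roll": 0,"grip": 100},
  {"xyz": [-17,-36.3,0],"roll": 0,"grip": 100},
])

```text
time_s: 2.58
position: [0.2769, 0.3169, 0.3008]
tcp_rot: [[-1.0, -0.001, 0.001], [-0.001, 1.0, 0.0], [-0.001, 0.0, -1.0]]
force: [2.3, 1.1, -0.2]
opening: 0.999
grasp_force: 0.0
```

Request:
move_arm([
  {"xyz": [-17,-36.3,0],"roll": 0,"grip": 100},
  {"xyz": [-17,-36.3,0],"roll": 0,"grip": 100},
  {"xyz": [-17,-36.3,0],"roll": 0,"grip": 100},
  {"xyz": [-17,-36.3,0],"roll": 0,"grip": 100},
  {"xyz": [-17,-36.3,0],"roll": 0,"grip": 100},
])

```text
time_s: 3.0
position: [0.362, 0.1353, 0.301]
tcp_rot: [[-1.0, -0.0, 0.001], [-0.0, 1.0, 0.0], [-0.001, 0.0, -1.0]]
force: [1.8, 0.6, -0.2]
opening: 1.0
grasp_force: 0.0
```

Request:
move_arm([
  {"xyz": [-17,-34.7,0],"roll": 0,"grip": 100},
  {"xyz": [-17,-34.7,0],"roll": 0,"grip": 100},
  {"xyz": [-17,-34.7,0],"roll": 0,"grip": 100},
  {"xyz": [-17,-34.7,0],"roll": 0,"grip": 100},
  {"xyz": [-17,-34.7,0],"roll": 0,"grip": 100},
])

```text
time_s: 3.42
position: [0.4471, -0.0384, 0.3008]
tcp_rot: [[-1.0, 0.001, 0.001], [0.001, 1.0, -0.0], [-0.001, -0.0, -1.0]]
force: [1.1, 0.1, -1.2]
opening: 1.005
grasp_force: 0.0
```

Request:
move_arm([
  {"xyz": [-17,-34.7,0],"roll": 0,"grip": 100},
  {"xyz": [-17,-34.7,0],"roll": 0,"grip": 100},
  {"xyz": [-17,-34.7,0],"roll": 0,"grip": 100},
  {"xyz": [-17,-34.7,0],"roll": 0,"grip": 100},
  {"xyz": [-17,-34.7,0],"roll": 0,"grip": 100},
])

```text
time_s: 3.83
position: [0.5321, -0.2118, 0.3006]
tcp_rot: [[-1.0, 0.0, 0.0], [0.0, 1.0, 0.0], [-0.0, 0.0, -1.0]]
force: [0.3, 0.8, 1.3]
opening: 1.0
grasp_force: 0.0
```

Request:
move_arm([
  {"xyz": [-17,-34.7,0],"roll": 0,"grip": 100},
  {"xyz": [-17,-34.7,0],"roll": 0,"grip": 100},
  {"xyz": [0,0,0],"roll": 0,"grip": 100},
  {"xyz": [0,0,0],"roll": 0,"grip": 100},
])

```text
time_s: 4.17
position: [0.5659, -0.2811, 0.2996]
tcp_rot: [[-1.0, 0.002, -0.001], [0.002, 1.0, 0.001], [0.001, 0.001, -1.0]]
force: [-0.6, -0.5, -0.6]
opening: 0.997
grasp_force: 0.0
```

Run:
```python
from h import *
s=bot.read_state(); print(s['position'],s['time_s'],np.round(s['joint_positions'],1))
T=w2c('wrist'); im,d=bot.capture('wrist'); save('w1',im)
for l in('lever_knob','indicator'):
    for x in bot.spot_in(l,'wrist')[:2]: print(l,x['conf'],towld('wrist',x['at'],T).round(4))
m=bot.trace('lever_knob','wrist'); 
if m: 
    P=cloud('wrist',m[0]['mask'],d,T); print('mask',m[0]['conf'],np.percentile(P,[2,50,98],axis=0).round(3))
    P=P[P[:,2]>.118]; A=np.c_[2*P,np.ones(len(P))]; b=(P**2).sum(1); c=np.linalg.lstsq(A,b,rcond=None)[0]; print('sphere',c[:3],np.sqrt(c[3]+c[:3]@c[:3]))
# gripper geometry from wrist depth
Q=cloud('wrist',np.ones(d.shape,bool),d,T); R=np.array(s['tcp_rot']); q=(Q-np.array(s['position']))@R*1000
q=q[(q[:,2]<5)&(q[:,2]>-170)&(abs(q[:,1])<110)&(q[:,0]<60)&(q[:,0]>-60)]
for z in range(-160,10,10):
    t=q[(q[:,2]>=z)&(q[:,2]<z+10)]
    if len(t)>20: print(z,len(t),'x',np.percentile(t[:,0],[1,50,99]).round(),'y',np.percentile(t[:,1],[1,50,99]).round(), '|y|min',abs(t[:,1]).min().round())
```

```text
[ 0.56589801 -0.2811367   0.29959051] 4.1667 [ -36.5   26.7   75.6    0.    77.8 -126.4]
lever_knob 0.72 [[ 0.5604 -0.2831  0.1376]]
indicator 0.68 [[ 0.6005 -0.2866  0.0604]]
mask 0.92 [[ 0.551 -0.294  0.133]
 [ 0.56  -0.284  0.139]
 [ 0.571 -0.274  0.143]]
sphere [ 0.56246081 -0.28396481  0.13062242] 0.011929054754439769
-130 3335 x [24. 26. 27.] y [-50. -11.  16.] |y|min 0.0
-120 27824 x [14. 25. 29.] y [-68.  -4.  67.] |y|min 0.0
-110 18380 x [ 7. 26. 37.] y [-70.   3.  69.] |y|min 0.0
-100 21098 x [-8. 28. 38.] y [-80.  34.  79.] |y|min 0.0
-90 15900 x [-15.  32.  38.] y [-83.  -1.  82.] |y|min 0.0
-80 3372 x [-26.  37.  38.] y [-86. -48.  84.] |y|min 46.0
-70 976 x [-6.  7. 15.] y [-51. -49.  49.] |y|min 47.0
-60 709 x [-10.  -1.   8.] y [-49. -49.  48.] |y|min 45.0
-50 891 x [-10.  -3.  11.] y [-49.  42.  48.] |y|min 42.0
-40 555 x [-9. 11. 12.] y [-56.  43.  55.] |y|min 43.0
-30 569 x [ 3. 10. 12.] y [-54. -44.  52.] |y|min 42.0
-20 507 x [-2. 10. 12.] y [-53. -44.  51.] |y|min 42.0
-10 509 x [-7.  9. 12.] y [-53. -44.  51.] |y|min 42.0
```

View pics/w1.png

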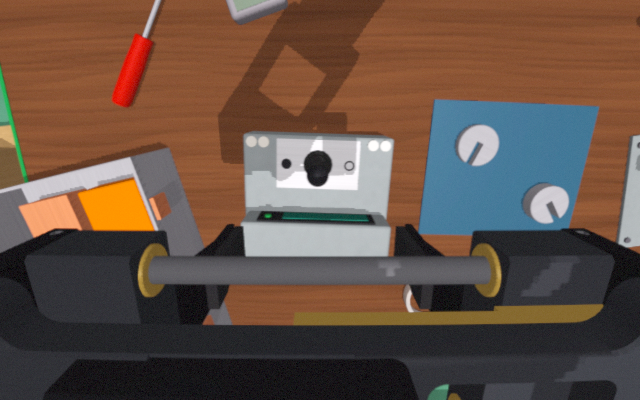

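Request:
move_arm([
  {"xyz": [3.4,-3,37],"roll": 0,"grip": 100},
  {"xyz": [0,0,38],"roll": 0,"grip": 100},
  {"xyz": [0,0,38],"roll": 0,"grip": 100},
  {"xyz": [0,0,38],"roll": 0,"grip": 100},
  {"xyz": [0,0,36],"roll": 0,"grip": 100},
])

```text
time_s: 4.78
position: [0.5619, -0.2805, 0.1129]
tcp_rot: [[-1.0, -0.002, 0.0], [-0.002, 1.0, -0.0], [-0.0, -0.0, -1.0]]
force: [1.0, -0.7, -0.8]
opening: 0.999
grasp_force: 0.0
```

Request:
move_arm([
  {"xyz": [0,15,0],"roll": 0,"grip": 100},
  {"xyz": [0,15,0],"roll": 0,"grip": 100},
  {"xyz": [0,10,0],"roll": 0,"grip": 100},
  {"xyz": [0,10,0],"roll": 0,"grip": 100},
  {"xyz": [0,10,0],"roll": 0,"grip": 100},
])

```text
time_s: 5.2
position: [0.5641, -0.2225, 0.1165]
tcp_rot: [[-1.0, -0.002, 0.005], [-0.002, 1.0, -0.005], [-0.005, -0.005, -1.0]]
force: [0.1, -6.9, -4.7]
opening: 1.002
grasp_force: 3.1
```

Request:
move_arm([
  {"xyz": [0,0,0],"roll": 0,"grip": 100},
  {"xyz": [0,0,0],"roll": 0,"grip": 100},
  {"xyz": [0,0,0],"roll": 0,"grip": 100},
])

```text
time_s: 5.45
position: [0.564, -0.2236, 0.1158]
tcp_rot: [[-1.0, -0.001, 0.005], [-0.001, 1.0, -0.004], [-0.005, -0.004, -1.0]]
force: [0.6, -2.8, 2.1]
opening: 1.0
grasp_force: 1.7
```

Run:
```python
from h import *
s=bot.read_state(); print(s['position'],s['time_s'],s['force'])
T=w2c('wrist'); im,d=bot.capture('wrist'); save('w2',im)
m=bot.trace('lever_knob','wrist')
for x in m[:2]:
    P=cloud('wrist',x['mask'],d,T); print(x['conf'],np.percentile(P,[2,50,98],axis=0).round(3))
```

```text
[ 0.56400141 -0.22357128  0.11576456] 5.45 [ 0.61186092 -2.7753032   2.1033138 ]
0.96 [[ 0.552 -0.276  0.084]
 [ 0.558 -0.255  0.13 ]
 [ 0.564 -0.244  0.136]]
```

Request:
move_arm([
  {"xyz": [0,0,0],"roll": 0,"grip": 100},
  {"xyz": [0,0,0],"roll": 0,"grip": 100},
  {"xyz": [0,0,0],"roll": 0,"grip": 100},
  {"xyz": [0,0,0],"roll": 0,"grip": 100},
  {"xyz": [0,0,0],"roll": 0,"grip": 100},
])

```text
time_s: 5.97
position: [0.5625, -0.2225, 0.1135]
tcp_rot: [[-1.0, -0.0, 0.001], [-0.0, 1.0, -0.0], [-0.001, -0.0, -1.0]]
force: [1.8, -3.9, 3.3]
opening: 1.001
grasp_force: 1.8
```

Request:
move_arm([
  {"xyz": [0,0,0],"roll": 0,"grip": 100},
  {"xyz": [0,0,0],"roll": 0,"grip": 100},
  {"xyz": [0,0,0],"roll": 0,"grip": 100},
  {"xyz": [0,-10,0],"roll": 0,"grip": 100},
  {"xyz": [0,-10,0],"roll": 0,"grip": 100},
])

```text
time_s: 6.38
position: [0.561, -0.2413, 0.1129]
tcp_rot: [[-1.0, -0.001, -0.003], [-0.001, 1.0, 0.003], [0.003, 0.003, -1.0]]
force: [0.2, -0.5, 1.5]
opening: 1.001
grasp_force: 0.4
```

Request:
move_arm([
  {"xyz": [0,-10,0],"roll": 0,"grip": 100},
  {"xyz": [0,-15,0],"roll": 0,"grip": 100},
  {"xyz": [0,-15,0],"roll": 0,"grip": 100},
  {"xyz": [0,0,-20],"roll": 0,"grip": 100},
  {"xyz": [0,0,-40],"roll": 0,"grip": 100},
])

```text
time_s: 6.8
position: [0.5585, -0.2821, 0.1685]
tcp_rot: [[-1.0, 0.003, -0.01], [0.003, 1.0, 0.008], [0.01, 0.008, -1.0]]
force: [-0.0, -0.0, -0.2]
opening: 0.997
grasp_force: 0.0
```

Request:
move_arm([
  {"xyz": [0,0,-40],"roll": 0,"grip": 100},
  {"xyz": [0,0,-40],"roll": 0,"grip": 100},
  {"xyz": [0,0,-40],"roll": 0,"grip": 100},
  {"xyz": [0,0,0],"roll": 0,"grip": 100},
])

```text
time_s: 7.13
position: [0.5659, -0.2861, 0.3031]
tcp_rot: [[-1.0, 0.001, 0.014], [0.001, 1.0, -0.01], [-0.014, -0.01, -1.0]]
force: [1.0, -0.9, 0.5]
opening: 1.001
grasp_force: 0.0
```

Request:
move_arm([
  {"xyz": [6.5,35.5,0],"roll": 0,"grip": 100},
  {"xyz": [6.5,35.5,0],"roll": 0,"grip": 100},
  {"xyz": [6.5,35.5,0],"roll": 0,"grip": 100},
  {"xyz": [6.5,35.5,0],"roll": 0,"grip": 100},
  {"xyz": [6.5,35.5,0],"roll": 0,"grip": 100},
])

```text
time_s: 7.55
position: [0.5289, -0.1041, 0.2931]
tcp_rot: [[-1.0, 0.001, -0.001], [0.001, 1.0, 0.001], [0.001, 0.001, -1.0]]
force: [0.4, 0.4, -0.3]
opening: 1.0
grasp_force: 0.0
```

Request:
move_arm([
  {"xyz": [6.5,35.5,0],"roll": 0,"grip": 100},
  {"xyz": [6.5,35.5,0],"roll": 0,"grip": 100},
  {"xyz": [6.5,35.5,0],"roll": 0,"grip": 100},
  {"xyz": [0,0,0],"roll": 0,"grip": 100},
  {"xyz": [0,0,0],"roll": 0,"grip": 100},
])

```text
time_s: 7.97
position: [0.5097, 0.0028, 0.2934]
tcp_rot: [[-1.0, -0.003, -0.001], [-0.003, 1.0, 0.0], [0.001, 0.0, -1.0]]
force: [0.1, -0.5, 0.0]
opening: 0.997
grasp_force: 0.0
```

```bash
cat >> h.py <<'E'
def masses(cam,tag,zoff=.003,hmin=.008):
    "fit circles to the tops of masses: centre, top height, slot azimuth (deg)"
    T=w2c(cam); im,d=bot.capture(cam); save(tag,im)
    out=[]
    for x in bot.trace('mass_a',cam):
        if x['conf']<.3: continue
        mk=cv2.dilate(x['mask'].astype(np.uint8),np.ones((9,9)))>0
        P=cloud(cam,mk,d,T); top=np.percentile(P[:,2],90); Q=P[abs(P[:,2]-top)<.004]
        if len(Q)<50: continue
        h=np.median(Q[:,2]); Q=P[abs(P[:,2]-h)<.0035]
        hull=cv2.convexHull((Q[:,:2]*1e4).astype(np.float32)).reshape(-1,2)/1e4
        (c,r)=cv2.minEnclosingCircle((hull*1e4).astype(np.float32)); c=np.array(c)/1e4
        # slot: sample ring grid, find empty direction
        g=Q[:,:2]-c; ang=np.arctan2(g[:,1],g[:,0]); rr=np.hypot(*g.T)
        best=min(range(0,360,2),key=lambda a: np.sum((abs(g@[-np.sin(np.radians(a)),np.cos(np.radians(a))])<.0045)&(g@[np.cos(np.radians(a)),np.sin(np.radians(a))]>-.003)))
        out.append((c,r/1e4,h,best)); print(tag,'conf',round(x['conf'],2),'c',c.round(4),'r',round(r/10,1),'top',round(h,4),'slot',best,len(Q))
    return out
E
python3 - <<'E'
from h import *
s=bot.read_state(); print(s['position'],s['time_s'],np.round(s['joint_positions'],1),np.round(s['tcp_rot'],4)[2])
masses('wrist','w3')
E
```

```text
[0.50970348 0.00277879 0.29336857] 7.9667 [ -12.3   16.5   93.1    0.    70.4 -102.4] [ 9.e-04  2.e-04 -1.e+00]
w3 conf 0.67 c [0.631  0.0724] r 29.8 top 0.0228 slot 30 914
w3 conf 0.66 c [ 0.5422 -0.0469] r 30.1 top 0.0148 slot 334 1076
```

View pics/w3.png

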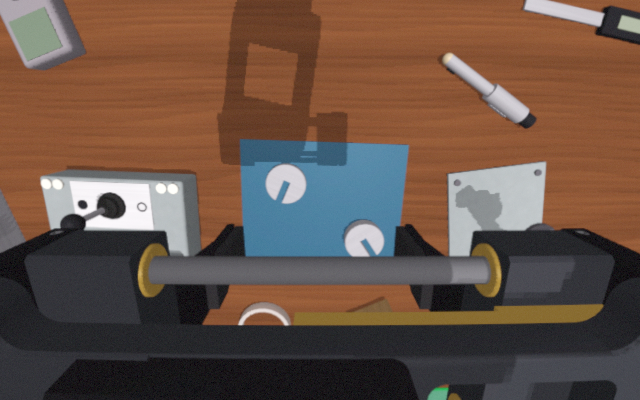

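Request:
move_arm([
  {"xyz": [-38,12,0],"roll": 0,"grip": 100},
  {"xyz": [-38,12,0],"roll": 0,"grip": 100},
  {"xyz": [-38,12,0],"roll": 0,"grip": 100},
  {"xyz": [-38,12,0],"roll": 0,"grip": 100},
  {"xyz": [-38,12,0],"roll": 0,"grip": 100},
])

```text
time_s: 8.48
position: [0.7025, 0.0598, 0.293]
tcp_rot: [[-1.0, 0.003, -0.0], [0.003, 1.0, -0.0], [0.0, -0.0, -1.0]]
force: [-0.1, -1.3, 0.1]
opening: 0.999
grasp_force: 0.0
```

Request:
move_arm([
  {"xyz": [-38,12,0],"roll": 0,"grip": 100},
  {"xyz": [-38,12,0],"roll": 0,"grip": 100},
  {"xyz": [-38,12,0],"roll": 0,"grip": 100},
  {"xyz": [-38,12,0],"roll": 0,"grip": 100},
  {"xyz": [-38,0,0],"roll": 0,"grip": 100},
])

```text
time_s: 8.9
position: [0.8885, 0.1101, 0.2926]
tcp_rot: [[-1.0, -0.001, -0.0], [-0.001, 1.0, 0.001], [0.0, 0.001, -1.0]]
force: [1.0, 0.7, 0.4]
opening: 1.001
grasp_force: 0.0
```

Request:
move_arm([
  {"xyz": [-25,0,0],"roll": 0,"grip": 100},
  {"xyz": [-25,0,0],"roll": 0,"grip": 100},
  {"xyz": [0,0,0],"roll": 0,"grip": 100},
])

```text
time_s: 9.15
position: [0.9165, 0.1037, 0.2762]
tcp_rot: [[-1.0, 0.003, 0.003], [0.003, 1.0, 0.001], [-0.003, 0.001, -1.0]]
force: [-0.1, 0.3, -1.2]
opening: 0.998
grasp_force: 0.0
```

Run:
```python
from h import *
s=bot.read_state(); print(s['position'],s['time_s'],np.round(s['joint_positions'],1),np.round(s['tcp_rot'],4))
```

```text
[0.91650024 0.10367868 0.27621711] 9.15 [-5.000e-01  5.960e+01  1.290e+01  1.000e-01  1.074e+02 -9.030e+01] [[-1.      0.0034  0.0027]
 [ 0.0034  1.      0.0014]
 [-0.0027  0.0014 -1.    ]]
```

Request:
move_arm([
  {"xyz": [-41,0,0],"roll": 0,"grip": 100},
  {"xyz": [-41,0,0],"roll": 0,"grip": 100},
  {"xyz": [-41,0,0],"roll": 0,"grip": 100},
])

```text
time_s: 9.4
position: [0.951, 0.0958, 0.2647]
tcp_rot: [[-0.995, 0.001, 0.095], [0.002, 1.0, 0.01], [-0.095, 0.01, -0.995]]
force: [-0.2, 0.5, -0.3]
opening: 1.004
grasp_force: 0.0
```

Run:
```python
from h import *
s=bot.read_state(); print(s['position'],s['time_s'],np.round(s['joint_positions'],1),np.round(s['tcp_rot'],4))
```

```text
[0.95097946 0.09576979 0.2647127 ] 9.4 [ -1.1  60.5  12.5   0.7 101.5 -90.9] [[-0.9954  0.001   0.0953]
 [ 0.0019  1.      0.0096]
 [-0.0953  0.0097 -0.9954]]
```

Request:
move_arm([
  {"xyz": [-41,0,0],"roll": 0,"grip": 100},
  {"xyz": [-41,0,0],"roll": 0,"grip": 100},
  {"xyz": [-41,0,0],"roll": 0,"grip": 100},
  {"xyz": [-41,0,0],"roll": 0,"grip": 100},
  {"xyz": [-41,0,0],"roll": 0,"grip": 100},
])

```text
time_s: 9.82
position: [0.9988, 0.0813, 0.2477]
tcp_rot: [[-0.975, -0.001, 0.223], [0.004, 1.0, 0.021], [-0.223, 0.021, -0.975]]
force: [-0.0, -1.0, -0.8]
opening: 0.997
grasp_force: 0.0
```

Request:
move_arm([
  {"xyz": [35,0,0],"roll": 0,"grip": 100},
  {"xyz": [35,0,0],"roll": 0,"grip": 100},
  {"xyz": [35,0,0],"roll": 0,"grip": 100},
  {"xyz": [0,0,0],"roll": 0,"grip": 100},
])

```text
time_s: 10.15
position: [0.893, 0.0832, 0.2181]
tcp_rot: [[-0.981, -0.001, 0.195], [0.003, 1.0, 0.022], [-0.195, 0.022, -0.981]]
force: [0.1, 0.9, -3.5]
opening: 0.998
grasp_force: 0.0
```

Run:
```python
from h import *
s=bot.read_state(); print(s['position'],s['time_s'],np.round(s['joint_positions'],1),np.round(s['tcp_rot'],4))
```

```text
[0.89304336 0.08323576 0.21813276] 10.15 [ -2.4  49.4  44.4   1.8  75.1 -92.6] [[-0.9808 -0.0011  0.195 ]
 [ 0.0033  0.9997  0.0222]
 [-0.1949  0.0224 -0.9806]]
```

Request:
move_arm([
  {"xyz": [-41,8,0],"roll": 0,"grip": 100},
  {"xyz": [-41,8,0],"roll": 0,"grip": 100},
  {"xyz": [-41,8,0],"roll": 0,"grip": 100},
  {"xyz": [-41,5,0],"roll": 0,"grip": 100},
  {"xyz": [-41,5,0],"roll": 0,"grip": 100},
])

```text
time_s: 10.57
position: [1.0155, 0.1051, 0.2425]
tcp_rot: [[-0.961, -0.003, 0.277], [0.005, 1.0, 0.028], [-0.277, 0.028, -0.96]]
force: [0.9, -0.4, -0.2]
opening: 0.996
grasp_force: 0.0
```

Request:
move_arm([
  {"xyz": [-41,5,0],"roll": 0,"grip": 100},
  {"xyz": [-41,5,0],"roll": 0,"grip": 100},
  {"xyz": [-41,5,0],"roll": 0,"grip": 100},
  {"xyz": [-41,5,0],"roll": 0,"grip": 100},
  {"xyz": [-41,5,0],"roll": 0,"grip": 100},
])

```text
time_s: 10.98
position: [1.0519, 0.1124, 0.2721]
tcp_rot: [[-0.912, -0.008, 0.41], [0.009, 0.999, 0.041], [-0.41, 0.042, -0.911]]
force: [-0.4, -0.4, -0.2]
opening: 1.003
grasp_force: 0.0
```

Run:
```python
from h import *
s=bot.read_state(); print(s['position'],s['time_s'],np.round(s['joint_positions'],1),np.round(s['tcp_rot'],4))
```

```text
[1.05194551 0.1124335  0.27208164] 10.9833 [ -0.7  61.7  12.5   2.7  81.7 -90.5] [[-0.9122 -0.0084  0.4097]
 [ 0.0094  0.9991  0.0413]
 [-0.4097  0.0415 -0.9113]]
```

Request:
move_arm([
  {"xyz": [-41,4,0],"roll": 0,"grip": 100},
  {"xyz": [-41,4,0],"roll": 0,"grip": 100},
  {"xyz": [-41,4,0],"roll": 0,"grip": 100},
  {"xyz": [-41,4,0],"roll": 0,"grip": 100},
  {"xyz": [-41,4,0],"roll": 0,"grip": 100},
])

```text
time_s: 11.4
position: [1.0786, 0.1145, 0.3165]
tcp_rot: [[-0.852, -0.016, 0.523], [0.015, 0.998, 0.054], [-0.523, 0.054, -0.851]]
force: [0.1, -0.9, 0.2]
opening: 0.996
grasp_force: 0.0
```

Request:
move_arm([
  {"xyz": [-41,4,0],"roll": 0,"grip": 100},
  {"xyz": [-41,4,0],"roll": 0,"grip": 100},
  {"xyz": [-41,4,0],"roll": 0,"grip": 100},
  {"xyz": [-41,4,0],"roll": 0,"grip": 100},
  {"xyz": [-41,4,0],"roll": 0,"grip": 100},
])

```text
time_s: 11.82
position: [1.0954, 0.1148, 0.3798]
tcp_rot: [[-0.781, -0.023, 0.625], [0.022, 0.998, 0.065], [-0.625, 0.065, -0.778]]
force: [0.5, 0.7, 0.3]
opening: 1.0
grasp_force: 0.0
```

Run:
```python
from h import *
s=bot.read_state(); print(s['position'],s['time_s'],np.round(s['joint_positions'],1),np.round(s['tcp_rot'],4))
```

```text
[1.09539472 0.11480447 0.37981898] 11.8167 [ -1.   57.5  12.5   4.6  71.4 -91. ] [[-0.7806 -0.0233  0.6246]
 [ 0.0222  0.9976  0.0649]
 [-0.6246  0.0645 -0.7783]]
```

Request:
move_arm([
  {"xyz": [-41,4,0],"roll": 0,"grip": 100},
  {"xyz": [-41,4,0],"roll": 0,"grip": 100},
  {"xyz": [-41,4,0],"roll": 0,"grip": 100},
  {"xyz": [-41,4,0],"roll": 0,"grip": 100},
  {"xyz": [-41,4,0],"roll": 0,"grip": 100},
])

```text
time_s: 12.23
position: [1.1016, 0.1142, 0.4559]
tcp_rot: [[-0.7, -0.032, 0.713], [0.031, 0.997, 0.074], [-0.713, 0.074, -0.697]]
force: [0.0, 0.1, -0.7]
opening: 1.0
grasp_force: 0.0
```

Request:
move_arm([
  {"xyz": [28,0,-28],"roll": -0.05,"grip": 100},
  {"xyz": [28,0,-28],"roll": -0.05,"grip": 100},
  {"xyz": [28,0,-28],"roll": 0,"grip": 100},
  {"xyz": [28,0,-28],"roll": 0,"grip": 100},
  {"xyz": [28,0,-28],"roll": 0,"grip": 100},
])

```text
time_s: 12.65
position: [0.9162, 0.1005, 0.454]
tcp_rot: [[-0.696, -0.09, 0.713], [-0.053, 0.996, 0.074], [-0.716, 0.014, -0.698]]
force: [0.1, 0.6, -0.7]
opening: 0.999
grasp_force: 0.0
```

```bash
cat >> h.py <<'E'
def st():
    s=bot.read_state(); R=np.array(s['tcp_rot']); print('t',round(s['time_s'],2),'p',np.round(s['position'],4),'tilt',round(float(np.degrees(np.arccos(-R[2,2]))),1),'head',round(float(np.degrees(np.arctan2(R[1,2],R[0,2]))),1),'yz',R[2,1].round(4),'j',np.round(s['joint_positions'],1),'open',round(s['opening']*87,1),'gf',round(s['grasp_force'],1),'F',np.round(s['force'],1)); return s,R
def go(target,s,R,per=40):
    d=(np.array(target)-s['position'])@R*1000; n=int(np.ceil(np.linalg.norm(d)/per)); print('to',target,'tool total',d.round(1),'rows',n,'per row',(d/n).round(1))
E
python3 - <<'E'
from h import *
s,R=st(); print(R.round(4)); go([.50,.03,.25],s,R)
E
```

```text
t 12.65 p [0.9162 0.1005 0.454 ] tilt 45.8 head 5.9 yz 0.0138 j [  -2.7   30.9   58.8    8.8   45.2 -101.2] open 86.9 gf 0.0 F [ 0.1  0.6 -0.7]
[[-0.6958 -0.0901  0.7126]
 [-0.0531  0.9958  0.0742]
 [-0.7163  0.0138 -0.6977]]
to [0.5, 0.03, 0.25] tool total [ 439.5  -35.5 -159.5] rows 12 per row [ 36.6  -3.  -13.3]
```

Run:
```python
import numpy as np
from scipy.optimize import least_squares, brentq
D=np.array([[30.224,82.088,67.689,.14,.609,.223],[26.7,75.6,77.8,.5659,-.2811,.2996],[16.5,93.1,70.4,.5097,.0028,.2934],[59.6,12.9,107.4,.9165,.1037,.2762],[49.4,44.4,75.1,.893,.0832,.2181],[57.5,12.5,71.4,1.0954,.1148,.3798]])
def fk(x,j):
    a,b,c=np.radians(j[:3]); H,L1,L2,L3,r0,k=x
    return r0+L1*np.sin(a)+L2*np.sin(a+b)+k*np.cos(a+b)+L3*np.sin(a+b+c), H+L1*np.cos(a)+L2*np.cos(a+b)-k*np.sin(a+b)+L3*np.cos(a+b+c)
def res(x): 
    o=[]
    for d in D:
        r,z=fk(x,d); o+= [r-np.sqrt(d[3]**2+d[4]**2-.111**2), z-d[5]]
    return np.array(o)
s=least_squares(res,[.2,.45,.4,.28,0,0]); x=s.x; print(x.round(4),(s.fun*1000).round(1))
np.save('kin.npy',x)
def ik(r,z,pitch):  # pitch=j2+j3+j5
    H,L1,L2,L3,r0,k=x; p=np.radians(pitch)
    f=lambda q:[fk(x,[q[0],q[1],pitch-q[0]-q[1]])[0]-r,fk(x,[q[0],q[1],pitch-q[0]-q[1]])[1]-z]
    q=least_squares(f,[10,100],bounds=([-60,0],[130,175]),x_scale=[10,10]); return q.x.round(1),pitch-q.x.sum(),round(np.abs(q.fun).max(),4)
for r,z in [(.53,.012),(.53,.06),(.55,.012),(.62,.012),(.53,.3),(.42,.3),(.58,.115)]:
    for p in (180,150,145,135): print(r,z,p,ik(r,z,p))
```

```text
[ 0.277   0.5892  0.3935  0.309  -0.0024  0.1135] [ 0.2 -0.4  0.  -0.   0.1  0.5  0.1 -0.  -0.4 -0.3  0.1  0.2]
0.53 0.012 180 (array([ 42.9, 102.3]), np.float64(34.83869870196679), np.float64(0.0))
0.53 0.012 150 (array([ 45.9, 124.3]), np.float64(-20.295156216830776), np.float64(0.0))
0.53 0.012 145 (array([ 48.8, 127.5]), np.float64(-31.332657202747782), np.float64(0.0))
0.53 0.012 135 (array([ 56.9, 133. ]), np.float64(-54.954992527788846), np.float64(0.0))
0.53 0.06 180 (array([ 37.9, 101.4]), np.float64(40.62989139051086), np.float64(0.0))
0.53 0.06 150 (array([ 38.7, 123.9]), np.float64(-12.530532386366588), np.float64(0.0))
0.53 0.06 145 (array([ 41. , 127.3]), np.float64(-23.32862540648847), np.float64(0.0))
0.53 0.06 135 (array([ 48.4, 133.5]), np.float64(-46.95843210501383), np.float64(0.0))
0.55 0.012 180 (array([43.6, 99.4]), np.float64(36.98868730429871), np.float64(0.0))
0.55 0.012 150 (array([ 45.7, 121.5]), np.float64(-17.234145163154665), np.float64(0.0))
0.55 0.012 145 (array([ 48.2, 124.7]), np.float64(-27.912128767046227), np.float64(0.0))
0.55 0.012 135 (array([
[... 744 characters left out ...]
at64(0.0))
0.42 0.3 180 (array([  9.5, 101.9]), np.float64(68.63848510867626), np.float64(0.0))
0.42 0.3 150 (array([ -1.2, 121.9]), np.float64(29.3211378701958), np.float64(0.0))
0.42 0.3 145 (array([ -1.9, 125.6]), np.float64(21.31445389735167), np.float64(0.0))
0.42 0.3 135 (array([ -1.2, 133.2]), np.float64(3.0418516989358864), np.float64(0.0))
0.58 0.115 180 (array([35.6, 92.5]), np.float64(51.89787998696778), np.float64(0.0))
0.58 0.115 150 (array([ 32.1, 115.5]), np.float64(2.3185192227485913), np.float64(0.0))
0.58 0.115 145 (array([ 33.3, 119.1]), np.float64(-7.396354003873512), np.float64(0.0))
0.58 0.115 135 (array([ 37.7, 125.7]), np.float64(-28.422776983353657), np.float64(0.0))
```

Request:
move_arm([
  {"xyz": [0,0,0],"roll": 0.1249,"grip": 100},
  {"xyz": [0,0,0],"roll": 0.1249,"grip": 100},
  {"xyz": [0,0,0],"roll": 0.1249,"grip": 100},
  {"xyz": [0,0,0],"roll": 0.1249,"grip": 100},
  {"xyz": [0,0,0],"roll": 0.1249,"grip": 100},
])

```text
time_s: 13.07
position: [0.9183, 0.1005, 0.4546]
tcp_rot: [[-0.615, 0.337, 0.713], [0.544, 0.836, 0.074], [-0.571, 0.434, -0.697]]
force: [0.0, 0.1, -0.4]
opening: 1.001
grasp_force: 0.0
```

Request:
move_arm([
  {"xyz": [0,0,0],"roll": 0.1249,"grip": 100},
  {"xyz": [0,0,0],"roll": 0.1249,"grip": 100},
  {"xyz": [0,0,0],"roll": 0.1249,"grip": 100},
  {"xyz": [0,0,0],"roll": 0.1249,"grip": 100},
  {"xyz": [0,0,0],"roll": 0.1249,"grip": 100},
])

```text
time_s: 13.48
position: [0.9185, 0.1005, 0.4542]
tcp_rot: [[-0.302, 0.633, 0.713], [0.93, 0.36, 0.074], [-0.209, 0.685, -0.698]]
force: [-0.3, 0.6, 0.6]
opening: 0.998
grasp_force: 0.0
```

Request:
move_arm([
  {"xyz": [0,0,0],"roll": 0.1249,"grip": 100},
  {"xyz": [0,0,0],"roll": 0.1249,"grip": 100},
  {"xyz": [0,0,0],"roll": 0.1249,"grip": 100},
  {"xyz": [0,0,0],"roll": 0.1249,"grip": 100},
  {"xyz": [0,0,0],"roll": 0.1249,"grip": 100},
])

```text
time_s: 13.9
position: [0.9185, 0.1005, 0.4541]
tcp_rot: [[0.126, 0.69, 0.713], [0.965, -0.252, 0.074], [0.231, 0.678, -0.698]]
force: [0.5, 0.1, -0.1]
opening: 1.001
grasp_force: 0.0
```

Request:
move_arm([
  {"xyz": [0,0,0],"roll": 0.1249,"grip": 100},
  {"xyz": [0,0,0],"roll": 0.1249,"grip": 100},
  {"xyz": [0,0,0],"roll": 0.1249,"grip": 100},
  {"xyz": [0,0,0],"roll": 0.1249,"grip": 100},
  {"xyz": [0,0,0],"roll": 0.1249,"grip": 100},
])

```text
time_s: 14.32
position: [0.9185, 0.1005, 0.4541]
tcp_rot: [[0.506, 0.487, 0.713], [0.635, -0.769, 0.074], [0.584, 0.415, -0.698]]
force: [-0.3, -0.1, -0.2]
opening: 0.999
grasp_force: 0.0
```

Request:
move_arm([
  {"xyz": [0,0,0],"roll": 0.1249,"grip": 100},
  {"xyz": [0,0,0],"roll": 0.1249,"grip": 100},
  {"xyz": [0,0,0],"roll": 0.1249,"grip": 100},
  {"xyz": [0,0,0],"roll": 0.1249,"grip": 100},
  {"xyz": [0,0,0],"roll": 0.1249,"grip": 100},
])

```text
time_s: 14.73
position: [0.9185, 0.1005, 0.4541]
tcp_rot: [[0.695, 0.099, 0.713], [0.066, -0.995, 0.074], [0.716, -0.005, -0.698]]
force: [0.3, 0.4, -0.4]
opening: 1.003
grasp_force: 0.0
```

Run:
```python
from h import *
s,R=st(); print(R.round(4)); go([.60,-.13,.30],s,R); go([.60,-.13,.15],s,R); print('dz -150:',(np.array([0,0,-150])@R).round(1))
```

```text
t 14.73 p [0.9185 0.1005 0.4541] tilt 45.8 head 5.9 yz -0.0046 j [-2.7 31.1 58.4  8.7 45.4 78.2] open 87.3 gf 0.0 F [ 0.3  0.4 -0.4]
[[ 0.6946  0.0991  0.7125]
 [ 0.0659 -0.9951  0.0742]
 [ 0.7163 -0.0046 -0.6977]]
to [0.6, -0.13, 0.3] tool total [-346.9  198.5 -136.5] rows 11 per row [-31.5  18.  -12.4]
to [0.6, -0.13, 0.15] tool total [-454.3  199.2  -31.9] rows 13 per row [-34.9  15.3  -2.5]
dz -150: [-107.5    0.7  104.7]
```

Request:
move_arm([
  {"xyz": [-31.5,18,-12.4],"roll": 0,"grip": 100},
  {"xyz": [-31.5,18,-12.4],"roll": 0,"grip": 100},
  {"xyz": [-31.5,18,-12.4],"roll": 0,"grip": 100},
  {"xyz": [-31.5,18,-12.4],"roll": 0,"grip": 100},
  {"xyz": [-31.5,18,-12.4],"roll": 0,"grip": 100},
])

```text
time_s: 15.15
position: [0.7728, -0.0057, 0.3844]
tcp_rot: [[0.694, 0.103, 0.713], [0.073, -0.995, 0.073], [0.717, 0.001, -0.697]]
force: [0.6, -0.5, -0.4]
opening: 1.006
grasp_force: 0.0
```

Request:
move_arm([
  {"xyz": [-31.5,18,-12.4],"roll": 0,"grip": 100},
  {"xyz": [-31.5,18,-12.4],"roll": 0,"grip": 100},
  {"xyz": [-31.5,18,-12.4],"roll": 0,"grip": 100},
  {"xyz": [-31.5,18,-12.4],"roll": 0,"grip": 100},
  {"xyz": [-31.5,18,-12.4],"roll": 0,"grip": 100},
])

```text
time_s: 15.57
position: [0.6289, -0.1115, 0.3153]
tcp_rot: [[0.693, 0.103, 0.713], [0.074, -0.995, 0.072], [0.717, 0.003, -0.697]]
force: [0.6, -1.4, -1.4]
opening: 1.002
grasp_force: 0.0
```

Request:
move_arm([
  {"xyz": [-31.5,18,-12.4],"roll": 0,"grip": 100},
  {"xyz": [-14,0,14],"roll": 0,"grip": 100},
  {"xyz": [-14,0,14],"roll": 0,"grip": 100},
])

```text
time_s: 15.82
position: [0.6007, -0.1347, 0.262]
tcp_rot: [[0.694, 0.098, 0.713], [0.071, -0.995, 0.068], [0.717, 0.004, -0.698]]
force: [0.2, 0.7, -0.5]
opening: 1.001
grasp_force: 0.0
```

Run:
```python
from h import *
s,R=st()
```

```text
t 15.82 p [ 0.6007 -0.1347  0.262 ] tilt 45.8 head 5.4 yz 0.0036 j [-37.7  19.4 114.6  74.1  30.6 -15.1] open 87.1 gf 0.0 F [ 0.2  0.7 -0.5]
```

Request:
move_arm([
  {"xyz": [-14,0,14],"roll": 0,"grip": 100},
  {"xyz": [-14,0,14],"roll": 0,"grip": 100},
  {"xyz": [-14,0,14],"roll": 0,"grip": 100},
  {"xyz": [-14,0,14],"roll": 0,"grip": 100},
  {"xyz": [-14,0,14],"roll": 0,"grip": 100},
])

```text
time_s: 16.23
position: [0.6031, -0.1326, 0.1619]
tcp_rot: [[0.694, 0.102, 0.712], [0.074, -0.995, 0.071], [0.716, 0.003, -0.698]]
force: [0.4, 0.3, -0.0]
opening: 1.002
grasp_force: 0.0
```

Run:
```python
from h import *
s,R=st(); print(R.round(4))
masses('top','t1'); masses('scene','s1')
go([.54,.07,.20],s,R); go([.42,.28,.24],s,R)
```

```text
t 16.23 p [ 0.6031 -0.1326  0.1619] tilt 45.7 head 5.7 yz 0.003 j [-37.3  31.9 119.2 103.9  30.2 -49.3] open 87.2 gf 0.0 F [ 0.4  0.3 -0. ]
[[ 0.6945  0.1025  0.7122]
 [ 0.0737 -0.9947  0.0713]
 [ 0.7157  0.003  -0.6984]]
t1 conf 0.68 c [0.632 0.073] r 30.0 top 0.0242 slot 28 131
t1 conf 0.33 c [0.8054 0.1063] r 53.0 top 0.0567 slot 296 290
s1 conf 0.84 c [0.6334 0.0719] r 31.5 top 0.0226 slot 30 212
s1 conf 0.56 c [ 0.5442 -0.0492] r 30.9 top 0.0159 slot 330 174
to [0.54, 0.07, 0.2] tool total [  -1.6 -207.8  -57.1] rows 6 per row [ -0.3 -34.6  -9.5]
to [0.42, 0.28, 0.24] tool total [ -40.9 -428.9 -155.6] rows 12 per row [ -3.4 -35.7 -13. ]
```

Request:
move_arm([
  {"xyz": [-9.1,-33.6,5.3],"roll": 0,"grip": 100},
  {"xyz": [-9.1,-33.6,5.3],"roll": 0,"grip": 100},
  {"xyz": [-9.1,-33.6,5.3],"roll": 0,"grip": 100},
  {"xyz": [-9.1,-33.6,5.3],"roll": 0,"grip": 100},
  {"xyz": [-9.1,-33.6,5.3],"roll": 0,"grip": 100},
])

```text
time_s: 16.85
position: [0.5735, 0.0349, 0.1128]
tcp_rot: [[0.692, 0.102, 0.715], [0.072, -0.995, 0.073], [0.718, 0.001, -0.696]]
force: [1.3, 0.9, 0.8]
opening: 1.004
grasp_force: 0.0
```

Request:
move_arm([
  {"xyz": [-9.1,-33.6,5.3],"roll": 0,"grip": 100},
  {"xyz": [0,0,0],"roll": 0,"grip": 100},
  {"xyz": [0,0,0],"roll": 0,"grip": 100},
])

```text
time_s: 17.1
position: [0.5665, 0.0705, 0.1017]
tcp_rot: [[0.694, 0.109, 0.712], [0.075, -0.994, 0.078], [0.716, -0.001, -0.698]]
force: [-0.3, -0.6, 0.5]
opening: 0.998
grasp_force: 0.0
```

Run:
```python
from h import *
s,R=st(); print(R.round(4))
masses('wrist','w4')
```

```text
t 17.1 p [0.5665 0.0705 0.1017] tilt 45.8 head 6.3 yz -0.0009 j [-10.8  40.7 130.  159.5  37.  -85.4] open 86.9 gf 0.0 F [-0.3 -0.6  0.5]
[[ 6.936e-01  1.087e-01  7.121e-01]
 [ 7.520e-02 -9.941e-01  7.840e-02]
 [ 7.164e-01 -9.000e-04 -6.977e-01]]
w4 conf 0.9 c [0.6317 0.0716] r 30.5 top 0.0228 slot 34 2707
w4 conf 0.36 c [ 0.799  -0.0916] r 45.6 top 0.0181 slot 70 1179
```

View pics/w4.png

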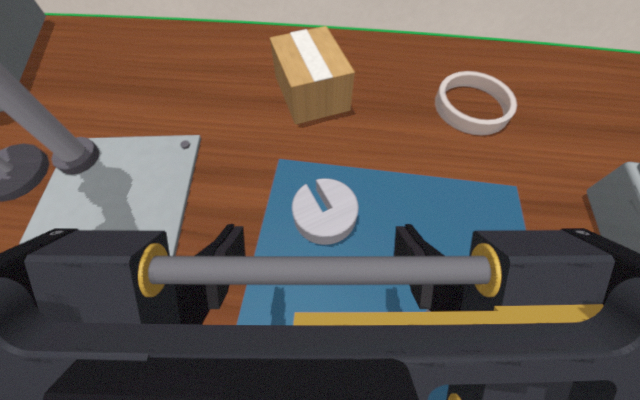

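Request:
move_arm([
  {"xyz": [-13,5.8,20],"roll": 0,"grip": 100},
  {"xyz": [0,0,35],"roll": 0,"grip": 100},
  {"xyz": [0,0,35],"roll": 0,"grip": 100},
  {"xyz": [0,0,17],"roll": 0,"grip": 100},
  {"xyz": [0,0,4],"roll": 0,"grip": 100},
])

```text
time_s: 17.62
position: [0.641, 0.0663, 0.0135]
tcp_rot: [[0.692, 0.1, 0.715], [0.07, -0.995, 0.072], [0.718, 0.0, -0.696]]
force: [0.6, -0.2, 0.3]
opening: 1.004
grasp_force: 0.0
```

Request:
move_arm([
  {"xyz": [0,0,0],"roll": 0,"grip": 100},
  {"xyz": [0,0,0],"roll": 0,"grip": 100},
  {"xyz": [0,0,0],"roll": 0,"grip": 100},
])

```text
time_s: 17.87
position: [0.6359, 0.0683, 0.0147]
tcp_rot: [[0.696, 0.102, 0.711], [0.071, -0.995, 0.073], [0.715, -0.001, -0.699]]
force: [-0.2, -0.1, 0.1]
opening: 0.998
grasp_force: 0.0
```

Run:
```python
from h import *
s,R=st(); go([.638,.0725,.014],s,R)
```

```text
t 17.87 p [0.6359 0.0683 0.0147] tilt 45.6 head 5.9 yz -0.0005 j [ -9.   52.5 119.7 162.7  38.2 -86.8] open 86.8 gf 0.0 F [-0.2 -0.1  0.1]
to [0.638, 0.0725, 0.014] tool total [ 1.3 -4.   2.3] rows 1 per row [ 1.3 -4.   2.3]
```

Request:
move_arm([
  {"xyz": [1.3,-4,2.3],"roll": 0,"grip": 100},
  {"xyz": [0,0,0],"roll": 0,"grip": 50},
  {"xyz": [0,0,0],"roll": 0,"grip": 50},
  {"xyz": [0,0,0],"roll": 0,"grip": 50},
  {"xyz": [0,0,0],"roll": 0,"grip": 50},
])

```text
time_s: 18.28
position: [0.6387, 0.0736, 0.013]
tcp_rot: [[0.696, 0.104, 0.711], [0.072, -0.995, 0.074], [0.715, -0.0, -0.699]]
force: [0.0, -0.4, -0.3]
opening: 0.783
grasp_force: 0.0
```

Request:
move_arm([
  {"xyz": [0,0,0],"roll": 0,"grip": 50},
  {"xyz": [0,0,0],"roll": 0,"grip": 50},
  {"xyz": [0,0,0],"roll": 0,"grip": 50},
])

```text
time_s: 18.53
position: [0.6387, 0.0735, 0.0129]
tcp_rot: [[0.696, 0.104, 0.711], [0.072, -0.995, 0.074], [0.715, -0.0, -0.699]]
force: [0.2, 0.4, 1.8]
opening: 0.677
grasp_force: 30.0
```

Run:
```python
from h import *
s,R=st(); print((np.array([0,0,150])@R).round(1))
```

```text
t 18.53 p [0.6387 0.0735 0.0129] tilt 45.6 head 6.0 yz -0.0004 j [ -8.3  52.7 119.2 163.3  37.9 -86.7] open 58.9 gf 30.0 F [0.2 0.4 1.8]
[ 1.072e+02 -1.000e-01 -1.049e+02]
```

Request:
move_arm([
  {"xyz": [15,0,-14.7],"roll": 0,"grip": 50},
  {"xyz": [23.2,0,-22.6],"roll": 0,"grip": 50},
  {"xyz": [23.2,0,-22.6],"roll": 0,"grip": 50},
  {"xyz": [23.2,0,-22.6],"roll": 0,"grip": 50},
  {"xyz": [26.2,0,-25.6],"roll": 0,"grip": 50},
])

```text
time_s: 18.95
position: [0.6367, 0.0728, 0.1662]
tcp_rot: [[0.701, 0.102, 0.706], [0.072, -0.995, 0.072], [0.709, 0.0, -0.705]]
force: [-0.5, 0.9, -4.3]
opening: 0.68
grasp_force: 30.0
```

Request:
move_arm([
  {"xyz": [-24.4,-3.6,-24.9],"roll": 0,"grip": 50},
  {"xyz": [-24.4,-3.6,-24.9],"roll": 0,"grip": 50},
  {"xyz": [-24.4,-3.6,-24.9],"roll": 0,"grip": 50},
  {"xyz": [-24.4,-3.6,-24.9],"roll": 0,"grip": 50},
])

```text
time_s: 19.28
position: [0.4961, 0.0734, 0.1674]
tcp_rot: [[0.698, 0.104, 0.709], [0.073, -0.995, 0.074], [0.713, 0.001, -0.701]]
force: [0.7, -0.1, -4.5]
opening: 0.682
grasp_force: 30.0
```

Request:
move_arm([
  {"xyz": [2.9,-40.3,3],"roll": 0,"grip": 50},
  {"xyz": [2.9,-40.3,3],"roll": 0,"grip": 50},
  {"xyz": [2.9,-40.3,3],"roll": 0,"grip": 50},
  {"xyz": [2.9,-40.3,3],"roll": 0,"grip": 50},
])

```text
time_s: 19.62
position: [0.4988, 0.2176, 0.1662]
tcp_rot: [[0.698, 0.1, 0.709], [0.072, -0.995, 0.07], [0.712, 0.002, -0.702]]
force: [1.3, -1.5, -2.9]
opening: 0.679
grasp_force: 30.0
```

Request:
move_arm([
  {"xyz": [0,0,0],"roll": 0,"grip": 50},
  {"xyz": [0,0,0],"roll": 0,"grip": 50},
  {"xyz": [0,0,0],"roll": 0,"grip": 50},
])

```text
time_s: 19.87
position: [0.4989, 0.2172, 0.1666]
tcp_rot: [[0.697, 0.104, 0.71], [0.075, -0.995, 0.072], [0.714, 0.003, -0.701]]
force: [-0.3, -0.7, -3.2]
opening: 0.676
grasp_force: 30.0
```

```bash
cat >> h.py <<'E'
def rod(cam,lo=.135,hi=.262,c=(.59,.28),rad=.025,d=None,T=None):
    if d is None:
        T=w2c(cam); im,d=bot.capture(cam)
    P=cloud(cam,np.ones(d.shape,bool),d,T)
    Q=P[(P[:,2]>lo)&(P[:,2]<hi)&(np.hypot(P[:,0]-c[0],P[:,1]-c[1])<rad)]
    if len(Q)<10: print('rod none',len(Q)); return
    print(cam,'rod pts',len(Q),'z',Q[:,2].min().round(3),Q[:,2].max().round(3),'med',np.median(Q,axis=0).round(4))
    return Q
E
python3 - <<'E'
from h import *
s,R=st(); print(R.round(4))
T=w2c('wrist'); im,d=bot.capture('wrist'); save('w5',im)
rod('wrist',d=d,T=T); 
for x in bot.trace('hanger','wrist')[:2]:
    P=cloud('wrist',x['mask'],d,T); print('hanger',x['conf'],len(P))
    for z in np.arange(.09,.28,.01):
        q=P[(P[:,2]>=z)&(P[:,2]<z+.01)]
        if len(q)>5: print(round(z,3),len(q),np.median(q[:,:2],axis=0).round(4),np.ptp(q[:,1]).round(4))
rod('scene'); rod('top')
E
```

```text
t 19.87 p [0.4989 0.2172 0.1666] tilt 45.5 head 5.8 yz 0.003 j [ 15.8  29.3 129.3 197.3  24.7 -99. ] open 58.8 gf 30.0 F [-0.3 -0.7 -3.2]
[[ 0.6965  0.1036  0.71  ]
 [ 0.0747 -0.9946  0.0718]
 [ 0.7136  0.003  -0.7005]]
wrist rod pts 1425 z 0.135 0.251 med [0.5896 0.2807 0.2123]
hanger 0.79 3131
0.1 1472 [0.5874 0.2793] 0.0432
0.11 52 [0.5896 0.2804] 0.0054
0.12 51 [0.5897 0.2804] 0.0059
0.13 56 [0.5896 0.2805] 0.0055
0.14 63 [0.5896 0.2806] 0.0057
0.15 74 [0.5895 0.2806] 0.0057
0.16 80 [0.5895 0.2807] 0.0061
0.17 91 [0.5899 0.2806] 0.0057
0.18 98 [0.5898 0.2808] 0.0057
0.19 113 [0.5894 0.2808] 0.0061
0.2 132 [0.5893 0.2808] 0.006
0.21 147 [0.5896 0.2808] 0.0059
0.22 163 [0.5895 0.2806] 0.0061
0.23 203 [0.5896 0.2805] 0.0065
0.24 225 [0.5895 0.2809] 0.0066
0.25 6 [0.589  0.2813] 0.0043
scene rod pts 62 z 0.137 0.262 med [0.5944 0.279  0.2006]
top rod pts 17 z 0.139 0.241 med [0.5902 0.2807 0.1835]
```

View pics/w5.png

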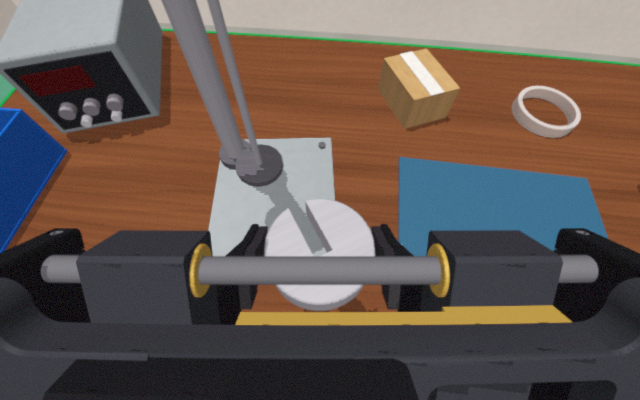

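Run:
```python
from h import *
s,R=st()
for c,r,h,a in masses('wrist','w6'): print((np.r_[c,h]-s['position']).round(4))
```

```text
t 20.07 p [0.5001 0.2155 0.1672] tilt 45.6 head 5.6 yz 0.003 j [ 15.6  29.3 129.3 197.4  24.7 -99. ] open 59.1 gf 30.0 F [-0.4  0.3 -3.7]
w6 conf 0.82 c [0.4632 0.2114] r 16.6 top 0.2482 slot 4 865
[-0.0369 -0.004   0.081 ]
```

```bash
cat >> h.py <<'E'
def disc(cam,c0,ztop,tag='d',tol=.004):
    "fit the disc face near c0 at height ztop: centre by slot-aware circle fit"
    s=bot.read_state(); T=w2c(cam); im,d=bot.capture(cam); save(tag,im)
    P=cloud(cam,np.ones(d.shape,bool),d,T); Q=P[(abs(P[:,2]-ztop)<tol)&(np.hypot(P[:,0]-c0[0],P[:,1]-c0[1])<.036)]
    h=np.median(Q[:,2]); Q=Q[abs(Q[:,2]-h)<.0025]
    c=np.array(cv2.minEnclosingCircle((Q[:,:2]*1e4).astype(np.float32))[0])/1e4; r=cv2.minEnclosingCircle((Q[:,:2]*1e4).astype(np.float32))[1]/10
    g=Q[:,:2]-c; u=lambda a:np.array([np.cos(a),np.sin(a)])
    f=lambda a:np.sum((abs(g@[-np.sin(a),np.cos(a)])<.0045)&(g@u(a)>0)&(g@u(a)<.027))
    A=np.radians(np.arange(0,360,1)); v=np.array([f(a) for a in A]); k=np.where(v<=v.min()+1)[0]
    print(tag,'n',len(Q),'c',c.round(4),'r',r.round(1),'top',h.round(4),'slot',k[:40],'min',v.min(),'rel tcp',(np.r_[c,h]-s['position']).round(4))
    return c,h,k
E
python3 - <<'E'
from h import *
s,R=st(); p=np.array(s['position']); disc('wrist',p[:2]+[-.006,0],p[2]+.010,'w7')
E
```

```text
t 20.17 p [0.5004 0.2157 0.1674] tilt 45.7 head 5.6 yz 0.0029 j [ 15.6  29.3 129.2 197.4  24.7 -99. ] open 59.1 gf 30.0 F [ 0.3 -0.6 -4.8]Traceback (most recent call last):
  File "<stdin>", line 2, in <module>
  File "h.py", line 57, in disc
    print(tag,'n',len(Q),'c',c.round(4),'r',r.round(1),'top',h.round(4),'slot',k[:40],'min',v.min(),'rel tcp',(np.r_[c,h]-s['position']).round(4))
                                            ^^^^^^^
AttributeError: 'float' object has no attribute 'round'
```

```bash
sed -i "s/r.round(1),'top'/round(r,1),'top'/" h.py
python3 - <<'E'
from h import *
s,R=st(); p=np.array(s['position']); c,h,k=disc('wrist',p[:2]+[-.006,0],p[2]+.010,'w7')
a=np.radians(31); u=np.array([np.cos(a),np.sin(a)]); H=np.array([.592,.281])
off=p[:2]-c; bot_z=h-.020
for back in (50,-2+0):
    t=H-u*back/1000+off if back>0 else H+u*.002+off
    print(back,'TCP',t.round(4)); go([*t,p[2]+.116-bot_z],s,R)
E
```

```text
t 20.22 p [0.5004 0.2159 0.1675] tilt 45.7 head 5.6 yz 0.0029 j [ 15.7  29.3 129.2 197.4  24.7 -99. ] open 58.9 gf 30.0 F [ 0.2  0.4 -3.8]
w7 n 5493 c [0.4983 0.2161] r 35.2 top 0.1774 slot [35 36 37 38] min 2 rel tcp [-0.0022  0.0002  0.01  ]
50 TCP [0.5513 0.255 ]
to [np.float64(0.551327477866081), np.float64(0.25500671071595793), np.float64(0.1260397429279561)] tool total [  8.5 -33.9  67.9] rows 2 per row [  4.3 -17.   34. ]
-2 TCP [0.5959 0.2818]
to [np.float64(0.5959001775025909), np.float64(0.28178869061128076), np.float64(0.1260397429279561)] tool total [ 41.4 -56.1 101.5] rows 4 per row [ 10.4 -14.   25.4]
```

```bash
cat >> h.py <<'E'
from scipy.optimize import least_squares
def disc2(cam,c0,ztop,tag='d',tol=.004,hw=.028,r=.030,filt=True,head=None):
    s=bot.read_state(); R=np.array(s['tcp_rot']); T=w2c(cam); im,d=bot.capture(cam); save(tag,im)
    P=cloud(cam,np.ones(d.shape,bool),d,T); p=np.array(s['position'])
    Q=P[(abs(P[:,2]-ztop)<tol)&(np.hypot(P[:,0]-c0[0],P[:,1]-c0[1])<.04)]
    h=np.median(Q[:,2]); Q=Q[abs(Q[:,2]-h)<.003][:,:2]
    a=np.arctan2(R[1,2],R[0,2]); U=np.array([[np.cos(a),np.sin(a)],[-np.sin(a),np.cos(a)]])
    if filt: Q=Q[abs((Q-p[:2])@U[1])<hw]
    q=(Q-c0)@U.T; E=[]
    for b in np.arange(-.026,.026,.002):
        t=q[(q[:,1]>=b)&(q[:,1]<b+.002)]
        if len(t)>8: E+=[[np.percentile(t[:,0],99),b+.001],[np.percentile(t[:,0],1),b+.001]]
    E=np.array(E); f=least_squares(lambda x:np.hypot(E[:,0]-x[0],E[:,1]-x[1])-r,[0,0],loss='soft_l1',f_scale=.001)
    c=c0+f.x@U; g=Q-c
    best=[]
    for deg in range(0,360,1):
        w=np.radians(deg); x=g@[np.cos(w),np.sin(w)]; y=g@[-np.sin(w),np.cos(w)]
        best.append(np.sum((abs(y)<.0048)&(x>0)&(x<.028)))
    best=np.array(best); k=np.where(best<=best.min()+3)[0]; ang=np.degrees(np.angle(np.exp(1j*np.radians(k)).mean()))
    print(tag,'n',len(Q),'c',c.round(4),'res',np.median(abs(f.fun)).round(5),'top',h.round(4),'slot',ang.round(1),best.min(),'rel tcp',(np.r_[c,h]-p).round(4))
    return c,h,ang
E
python3 - <<'E'
from h import *
s,R=st(); p=np.array(s['position']); c,h,k=disc2('wrist',p[:2]+[-.006,0],p[2]+.010,'w8')
a=np.radians(k); u=np.array([np.cos(a),np.sin(a)]); H=np.array([.592,.281])
off=p[:2]-c
for back in (.050,-.002):
    t=H-u*back+off; print(back,'TCP',t.round(4)); go([*t,p[2]+.116+.02-h],s,R)
print(R.round(4))
E
```

```text
t 20.27 p [0.5005 0.2161 0.1675] tilt 45.7 head 5.6 yz 0.0028 j [ 15.7  29.3 129.2 197.4  24.7 -99. ] open 59.1 gf 30.0 F [ 0.4 -0.8 -4.3]
w8 n 5241 c [0.4932 0.2143] res 0.00046 top 0.1775 slot 33.0 0 rel tcp [-0.0073 -0.0018  0.01  ]
0.05 TCP [0.5573 0.2556]
to [np.float64(0.5573459160779553), np.float64(0.25557242209693853), np.float64(0.12604191202202186)] tool total [ 12.7 -33.7  72.3] rows 3 per row [  4.2 -11.2  24.1]
-0.002 TCP [0.601  0.2839]
to [np.float64(0.6009567856111171), np.float64(0.28389365191772), np.float64(0.12604191202202186)] tool total [ 45.  -57.5 105.3] rows 4 per row [ 11.3 -14.4  26.3]
[[ 0.6947  0.1006  0.7122]
 [ 0.0723 -0.9949  0.07  ]
 [ 0.7157  0.0028 -0.6984]]
```

Request:
move_arm([
  {"xyz": [4.2,-11.2,24.1],"roll": 0,"grip": 50},
  {"xyz": [4.2,-11.2,24.1],"roll": 0,"grip": 50},
  {"xyz": [4.2,-11.2,24.1],"roll": 0,"grip": 50},
  {"xyz": [0,0,0],"roll": 0,"grip": 50},
  {"xyz": [0,0,0],"roll": 0,"grip": 50},
])

```text
time_s: 20.73
position: [0.5579, 0.2569, 0.1253]
tcp_rot: [[0.694, 0.102, 0.712], [0.073, -0.995, 0.071], [0.716, 0.003, -0.698]]
force: [0.3, -0.3, -3.6]
opening: 0.677
grasp_force: 30.0
```

Run:
```python
from h import *
s,R=st(); p=np.array(s['position']); c,h,k=disc2('wrist',p[:2]+[-.0073,-.0018],p[2]+.010,'w9')
T=w2c('wrist');im,d=bot.capture('wrist'); rod('wrist',lo=.15,hi=.22,d=d,T=T,rad=.012,c=(.592,.281))
a=np.radians(k); u=np.array([np.cos(a),np.sin(a)]); H=np.array([.592,.281])
print('along',(H-c)@u,'lat',(H-c)@[-u[1],u[0]])
for back in (.020,-.001,): go([*(H-u*back+p[:2]-c),p[2]+.116+.02-h],s,R,10)
```

```text
t 20.73 p [0.5579 0.2569 0.1253] tilt 45.7 head 5.7 yz 0.0027 j [  19.1   37.   120.5  203.8   24.2 -102.7] open 58.9 gf 30.0 F [ 0.3 -0.3 -3.6]
w9 n 5246 c [0.5505 0.2553] res 0.00047 top 0.1352 slot 33.0 0 rel tcp [-0.0074 -0.0017  0.0099]
wrist rod pts 1474 z 0.15 0.22 med [0.5895 0.2809 0.1956]
along 0.04879983328023728 lat -0.0009920086230639572
to [np.float64(0.5825914623750329), np.float64(0.27180103502412445), np.float64(0.12606689030372892)] tool total [ 18.8 -12.2  18.1] rows 3 per row [ 6.3 -4.1  6. ]
to [np.float64(0.6002035443018868), np.float64(0.28323845475944), np.float64(0.12606689030372892)] tool total [ 31.8 -21.8  31.5] rows 5 per row [ 6.4 -4.4  6.3]
```

View pics/w9.png

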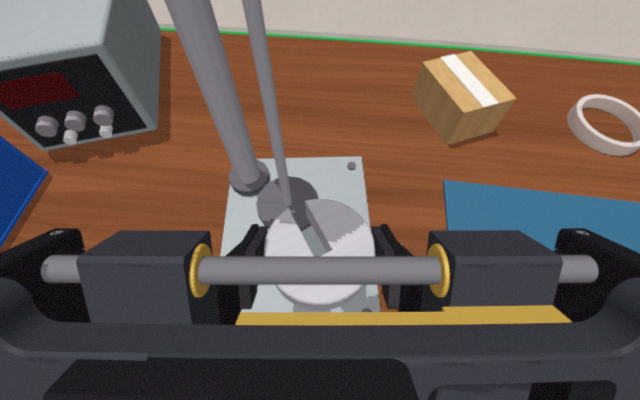

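Request:
move_arm([
  {"xyz": [6.4,-4.4,6.3],"roll": 0,"grip": 50},
  {"xyz": [6.4,-4.4,6.3],"roll": 0,"grip": 50},
  {"xyz": [6.4,-4.4,6.3],"roll": 0,"grip": 50},
  {"xyz": [6.3,-4.3,6.2],"roll": 0,"grip": 50},
])

```text
time_s: 21.17
position: [0.59, 0.2771, 0.1272]
tcp_rot: [[0.695, 0.102, 0.712], [0.073, -0.995, 0.071], [0.715, 0.003, -0.699]]
force: [-0.0, 0.2, -3.0]
opening: 0.681
grasp_force: 30.0
```

Request:
move_arm([
  {"xyz": [6.3,-4.3,6.2],"roll": 0,"grip": 50},
  {"xyz": [0,0,0],"roll": 0,"grip": 50},
  {"xyz": [0,0,0],"roll": 0,"grip": 50},
])

```text
time_s: 21.42
position: [0.5985, 0.2824, 0.1274]
tcp_rot: [[0.694, 0.102, 0.712], [0.073, -0.995, 0.071], [0.716, 0.003, -0.698]]
force: [-0.6, -0.5, -3.6]
opening: 0.677
grasp_force: 30.0
```

Run:
```python
from h import *
s,R=st(); p=np.array(s['position']); c,h,k=disc2('wrist',p[:2]+[-.0073,-.0018],p[2]+.010,'w10')
a=np.radians(k); u=np.array([np.cos(a),np.sin(a)]); H=np.array([.592,.2811])
print('along',(H-c)@u,'lat',(H-c)@[-u[1],u[0]],'bottom',h-.02)
go([*(H+u*.0018+p[:2]-c),p[2]+.1065+.02-h],s,R,10)
```

```text
t 21.42 p [0.5985 0.2824 0.1274] tilt 45.7 head 5.7 yz 0.0026 j [  20.5   37.8  113.5  213.8   19.1 -112.1] open 58.9 gf 30.0 F [-0.6 -0.5 -3.6]
w10 n 4908 c [0.5912 0.2806] res 0.00055 top 0.1373 slot 33.0 7 rel tcp [-0.0073 -0.0018  0.0099]
along 0.0009384403030288301 lat -3.771092264272263e-05 bottom 0.11726757502973163
to [np.float64(0.6008159671114043), np.float64(0.2838770240430766), np.float64(0.11658438278797767)] tool total [-6.  -1.2  9.3] rows 2 per row [-3.  -0.6  4.6]
```

Request:
move_arm([
  {"xyz": [-2,-0.4,3.1],"roll": 0,"grip": 50},
  {"xyz": [-2,-0.4,3.1],"roll": 0,"grip": 50},
  {"xyz": [-2,-0.4,3.1],"roll": 0,"grip": 50},
  {"xyz": [0,0,0],"roll": 0,"grip": 50},
  {"xyz": [0,0,0],"roll": 0,"grip": 50},
])

```text
time_s: 21.88
position: [0.6008, 0.2838, 0.1168]
tcp_rot: [[0.693, 0.102, 0.713], [0.073, -0.995, 0.071], [0.717, 0.003, -0.697]]
force: [-5.3, -2.1, 4.7]
opening: 0.679
grasp_force: 30.0
```

Run:
```python
from h import *
s,R=st(); p=np.array(s['position']); c,h,k=disc2('wrist',p[:2]+[-.0073,-.0018],p[2]+.010,'w11')
a=np.radians(k); u=np.array([np.cos(a),np.sin(a)]); H=np.array([.592,.2811])
print('along',(H-c)@u,'lat',(H-c)@[-u[1],u[0]],'bottom',h-.02)
```

```text
t 21.88 p [0.6008 0.2838 0.1168] tilt 45.8 head 5.7 yz 0.0031 j [  20.6   39.2  113.4  212.1   20.3 -110.2] open 59.1 gf 30.0 F [-5.3 -2.1  4.7]
w11 n 4820 c [0.5935 0.2821] res 0.00043 top 0.1268 slot 33.0 0 rel tcp [-0.0073 -0.0017  0.01  ]
along -0.001818972569333554 lat -2.3233792517399145e-05 bottom 0.1068197399868926
```

Request:
move_arm([
  {"xyz": [0,0,0],"roll": 0,"grip": 100},
  {"xyz": [0,0,0],"roll": 0,"grip": 100},
  {"xyz": [0,0,0],"roll": 0,"grip": 100},
  {"xyz": [0,0,0],"roll": 0,"grip": 100},
  {"xyz": [0,0,0],"roll": 0,"grip": 100},
])

```text
time_s: 22.35
position: [0.6021, 0.2844, 0.1164]
tcp_rot: [[0.694, 0.102, 0.713], [0.073, -0.995, 0.071], [0.717, 0.003, -0.697]]
force: [0.4, -0.6, -0.9]
opening: 0.955
grasp_force: 0.0
```

Request:
move_arm([
  {"xyz": [0,0,0],"roll": 0,"grip": 100},
  {"xyz": [0,0,-8],"roll": 0,"grip": 100},
  {"xyz": [0,0,-15],"roll": 0,"grip": 100},
  {"xyz": [0,0,-30],"roll": 0,"grip": 100},
  {"xyz": [0,0,-40],"roll": 0,"grip": 100},
])

```text
time_s: 22.77
position: [0.5354, 0.2772, 0.1805]
tcp_rot: [[0.695, 0.101, 0.712], [0.073, -0.995, 0.07], [0.715, 0.003, -0.699]]
force: [1.1, 0.4, 0.5]
opening: 1.001
grasp_force: 0.0
```

Run:
```python
from h import *
s,R=st(); p=np.array(s['position']); c,h,k=disc2('wrist',np.array([.5935,.2821]),.127,'w12',filt=False)
a=np.radians(k); u=np.array([np.cos(a),np.sin(a)]); H=np.array([.592,.2811])
print('along',(H-c)@u,'lat',(H-c)@[-u[1],u[0]],'bottom',h-.02)
masses('scene','s2')
go([p[0]-.03,.15,.2],s,R)
```

```text
t 22.77 p [0.5354 0.2772 0.1805] tilt 45.6 head 5.6 yz 0.0035 j [  23.    29.1  119.5  224.4   17.8 -120.9] open 87.1 gf 0.0 F [1.1 0.4 0.5]
w12 n 3092 c [0.5933 0.282 ] res 0.00059 top 0.1268 slot 32.5 0 rel tcp [ 0.0579  0.0048 -0.0537]
along -0.0015785834154390687 lat -8.242925418968576e-05 bottom 0.10679401108431606
s2 conf 0.82 c [0.5975 0.2817] r 32.6 top 0.1271 slot 32 187
s2 conf 0.71 c [ 0.5439 -0.0479] r 31.1 top 0.0153 slot 334 187
to [np.float64(0.5054319714220399), 0.15, 0.2] tool total [-16.2 123.6 -43.9] rows 4 per row [ -4.1  30.9 -11. ]
```

View pics/w12.png

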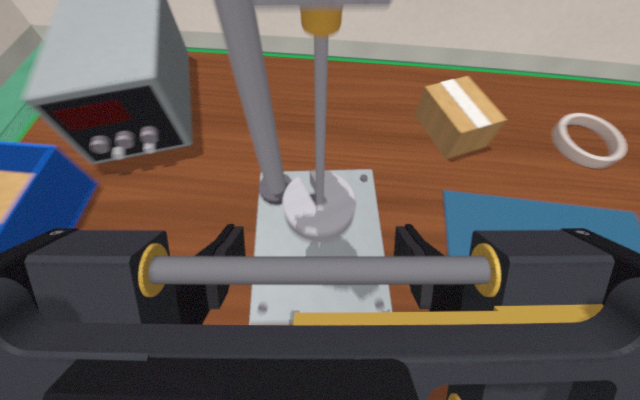

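Request:
move_arm([
  {"xyz": [-7.5,36,5.2],"roll": 0,"grip": 100},
  {"xyz": [-7.5,36,5.2],"roll": 0,"grip": 100},
  {"xyz": [-7.5,36,5.2],"roll": 0,"grip": 100},
  {"xyz": [-7.5,36,5.2],"roll": 0,"grip": 100},
  {"xyz": [-7.5,36,5.2],"roll": 0,"grip": 100},
])

```text
time_s: 23.33
position: [0.5475, 0.1311, 0.1466]
tcp_rot: [[0.689, 0.101, 0.717], [0.077, -0.995, 0.066], [0.72, 0.01, -0.694]]
force: [1.3, -1.1, 0.0]
opening: 1.003
grasp_force: 0.0
```

Request:
move_arm([
  {"xyz": [-7.5,36,5.2],"roll": 0,"grip": 100},
  {"xyz": [-7.5,36,5.2],"roll": 0,"grip": 100},
  {"xyz": [-7.5,36,5.2],"roll": 0,"grip": 100},
  {"xyz": [-7.5,36,5.2],"roll": 0,"grip": 100},
  {"xyz": [0,0,0],"roll": 0,"grip": 100},
])

```text
time_s: 23.75
position: [0.5576, -0.0233, 0.1103]
tcp_rot: [[0.691, 0.083, 0.718], [0.066, -0.996, 0.052], [0.72, 0.011, -0.694]]
force: [-0.5, 0.1, -0.2]
opening: 0.994
grasp_force: 0.0
```

Request:
move_arm([
  {"xyz": [0,0,0],"roll": 0,"grip": 100},
  {"xyz": [0,0,0],"roll": 0,"grip": 100},
])

```text
time_s: 23.92
position: [0.5549, -0.0137, 0.1118]
tcp_rot: [[0.691, 0.097, 0.716], [0.075, -0.995, 0.063], [0.719, 0.01, -0.695]]
force: [-0.5, 1.3, 0.6]
opening: 1.0
grasp_force: 0.0
```

Run:
```python
from h import *
s,R=st(); p=np.array(s['position']); c,h,k=disc2('wrist',np.array([.543,-.048]),.015,'w13',filt=False)
masses('scene','s3')
go([.549,-.0472,.0135],s,R,30); print(R.round(4))
```

```text
t 23.92 p [ 0.5549 -0.0137  0.1118] tilt 46.0 head 5.0 yz 0.0103 j [-24.8  39.4 132.  145.2  38.7 -84. ] open 87.0 gf 0.0 F [-0.5  1.3  0.6]
w13 n 1508 c [ 0.5181 -0.0497] res 0.00955 top 0.0148 slot -174.5 0 rel tcp [-0.0368 -0.036  -0.097 ]
s3 conf 0.69 c [0.5975 0.2814] r 31.7 top 0.1268 slot 30 194
s3 conf 0.56 c [ 0.5439 -0.0486] r 30.3 top 0.0152 slot 330 183
to [0.549, -0.0472, 0.0135] tool total [-77.3  31.8  62. ] rows 4 per row [-19.3   7.9  15.5]
[[ 0.6912  0.0973  0.7161]
 [ 0.075  -0.9952  0.0628]
 [ 0.7188  0.0103 -0.6952]]
```

Request:
move_arm([
  {"xyz": [0,15.7,0],"roll": 0,"grip": 100},
  {"xyz": [0,15.7,0],"roll": 0,"grip": 100},
  {"xyz": [-20,0,15.6],"roll": 0,"grip": 100},
  {"xyz": [-20,0,15.6],"roll": 0,"grip": 100},
  {"xyz": [-20,0,15.6],"roll": 0,"grip": 100},
])

```text
time_s: 24.48
position: [0.5508, -0.0446, 0.0377]
tcp_rot: [[0.688, 0.101, 0.719], [0.08, -0.995, 0.064], [0.721, 0.014, -0.693]]
force: [-0.3, 0.5, 0.3]
opening: 1.0
grasp_force: 0.0
```

Request:
move_arm([
  {"xyz": [0,0,0],"roll": 0,"grip": 100},
  {"xyz": [0,0,0],"roll": 0,"grip": 100},
])

```text
time_s: 24.65
position: [0.5494, -0.0438, 0.0357]
tcp_rot: [[0.693, 0.101, 0.714], [0.076, -0.995, 0.067], [0.717, 0.008, -0.697]]
force: [0.1, 0.0, 0.5]
opening: 1.001
grasp_force: 0.0
```

Run:
```python
from h import *
s,R=st(); print(R.round(4))
T=w2c('wrist'); im,d=bot.capture('wrist'); save('w14',im)
P=cloud('wrist',np.ones(d.shape,bool),d,T); Q=P[(abs(P[:,2]-.015)<.004)&(np.hypot(P[:,0]-.5415,P[:,1]+.0475)<.034)]; print(len(Q),np.percentile(Q,[0.5,50,99.5],axis=0).round(4))
go([.5475,-.047,.0135],s,R,30)
```

```text
t 24.65 p [ 0.5494 -0.0438  0.0357] tilt 45.8 head 5.3 yz 0.0081 j [-30.2  53.1 132.5 147.3  50.4 -94.8] open 87.1 gf 0.0 F [0.1 0.  0.5]
[[ 0.6926  0.101   0.7142]
 [ 0.0761 -0.9949  0.0668]
 [ 0.7173  0.0081 -0.6967]]
3739 [[ 0.5142 -0.0744  0.0123]
 [ 0.5315 -0.045   0.0148]
 [ 0.5709 -0.0198  0.0164]]
to [0.5475, -0.047, 0.0135] tool total [-17.5   2.8  14. ] rows 1 per row [-17.5   2.8  14. ]
```

View pics/w14.png

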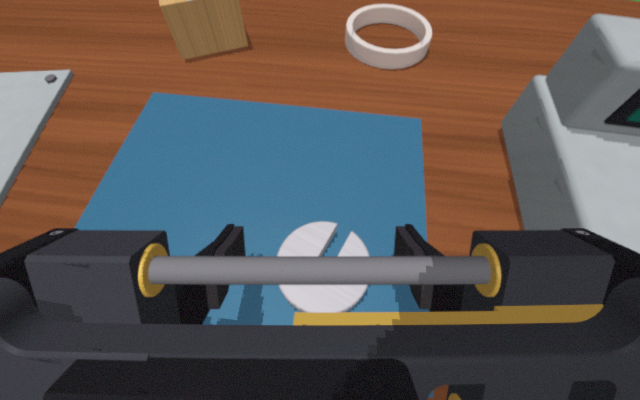

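Request:
move_arm([
  {"xyz": [-8.3,1.5,7.3],"roll": 0,"grip": 100},
  {"xyz": [-8.3,1.5,7.3],"roll": 0,"grip": 100},
  {"xyz": [0,0,0],"roll": 0,"grip": 100},
  {"xyz": [0,0,0],"roll": 0,"grip": 100},
  {"xyz": [0,0,0],"roll": 0,"grip": 100},
])

```text
time_s: 25.12
position: [0.55, -0.0491, 0.0173]
tcp_rot: [[0.688, 0.099, 0.719], [0.078, -0.995, 0.063], [0.721, 0.013, -0.693]]
force: [-0.6, -0.2, 0.7]
opening: 0.997
grasp_force: 0.0
```

Run:
```python
from h import *
s,R=st(); go([.5485,-.0475,.0130],s,R,30)
```

```text
t 25.12 p [ 0.55   -0.0491  0.0173] tilt 46.2 head 5.0 yz 0.0126 j [-30.9  56.5 132.1 148.2  53.3 -97.3] open 86.7 gf 0.0 F [-0.6 -0.2  0.7]
to [0.5485, -0.0475, 0.013] tool total [-4.  -1.8  2. ] rows 1 per row [-4.  -1.8  2. ]
```

Request:
move_arm([
  {"xyz": [-3.8,-1.8,2.0],"roll": 0.015,"grip": 100},
  {"xyz": [0,0,0],"roll": 0,"grip": 100},
  {"xyz": [0,0,0],"roll": 0,"grip": 50},
  {"xyz": [0,0,0],"roll": 0,"grip": 50},
  {"xyz": [0,0,0],"roll": 0,"grip": 50},
])

```text
time_s: 25.53
position: [0.5479, -0.0478, 0.011]
tcp_rot: [[0.692, 0.088, 0.717], [0.061, -0.996, 0.063], [0.719, 0.0, -0.695]]
force: [-0.1, 0.5, -0.1]
opening: 0.851
grasp_force: 0.1
```

Request:
move_arm([
  {"xyz": [0,0,0],"roll": 0,"grip": 50},
  {"xyz": [0,0,0],"roll": 0,"grip": 50},
  {"xyz": [0,0,0],"roll": 0,"grip": 50},
  {"xyz": [0,0,0],"roll": 0,"grip": 50},
])

```text
time_s: 25.87
position: [0.5479, -0.0477, 0.0109]
tcp_rot: [[0.692, 0.088, 0.717], [0.061, -0.996, 0.063], [0.719, 0.0, -0.695]]
force: [-0.3, 1.8, 0.9]
opening: 0.674
grasp_force: 30.1
```

Run:
```python
from h import *
s,R=st(); p=s['position']; go(p+np.array([0,0,.16]),s,R,35); d=(np.array([-.05,.255,.0])@R*1000); print(d.round(1),R.round(4))
```

```text
t 25.87 p [ 0.5479 -0.0477  0.0109] tilt 46.0 head 5.0 yz 0.0 j [-30.8  57.6 132.3 148.7  54.2 -97.1] open 58.6 gf 30.1 F [-0.3  1.8  0.9]
to [ 0.54787056 -0.04768167  0.17092016] tool total [ 115.1    0.  -111.1] rows 5 per row [ 23.    0.  -22.2]
[ -19.  -258.4  -19.7] [[ 0.6919  0.088   0.7166]
 [ 0.0611 -0.9961  0.0633]
 [ 0.7194  0.     -0.6946]]
```

Request:
move_arm([
  {"xyz": [12,0,-11.6],"roll": 0,"grip": 50},
  {"xyz": [23,0,-22.2],"roll": 0,"grip": 50},
  {"xyz": [23,0,-22.2],"roll": 0,"grip": 50},
  {"xyz": [28,0,-27],"roll": 0,"grip": 50},
  {"xyz": [28,0,-27],"roll": 0,"grip": 50},
])

```text
time_s: 26.28
position: [0.5468, -0.0475, 0.1659]
tcp_rot: [[0.695, 0.087, 0.714], [0.06, -0.996, 0.064], [0.717, -0.002, -0.697]]
force: [0.2, 2.1, -1.9]
opening: 0.673
grasp_force: 30.0
```

Request:
move_arm([
  {"xyz": [-2,-30.4,-2],"roll": 0,"grip": 50},
  {"xyz": [-2,-30.4,-2],"roll": 0,"grip": 50},
  {"xyz": [-2,-30.4,-2],"roll": 0,"grip": 50},
  {"xyz": [-2,-30.4,-2],"roll": 0,"grip": 50},
  {"xyz": [-2,-30.4,-2],"roll": 0,"grip": 50},
])

```text
time_s: 26.7
position: [0.5191, 0.1035, 0.1647]
tcp_rot: [[0.694, 0.087, 0.714], [0.06, -0.996, 0.064], [0.717, -0.001, -0.697]]
force: [1.3, 0.4, -2.6]
opening: 0.681
grasp_force: 30.0
```

Request:
move_arm([
  {"xyz": [-2,-30.4,-2],"roll": 0,"grip": 50},
  {"xyz": [-2,-30.4,-2],"roll": 0,"grip": 50},
  {"xyz": [-2,-30.4,-2],"roll": 0,"grip": 50},
  {"xyz": [-2,-30.4,-2],"roll": 0,"grip": 50},
  {"xyz": [-2,-30.4,-2],"roll": 0,"grip": 50},
])

```text
time_s: 27.12
position: [0.4911, 0.2543, 0.1641]
tcp_rot: [[0.695, 0.089, 0.714], [0.061, -0.996, 0.065], [0.717, -0.002, -0.697]]
force: [0.8, -0.2, -2.3]
opening: 0.681
grasp_force: 30.0
```

Request:
move_arm([
  {"xyz": [0,0,0],"roll": 0,"grip": 50},
  {"xyz": [0,0,0],"roll": 0,"grip": 50},
  {"xyz": [0,0,0],"roll": 0,"grip": 50},
])

```text
time_s: 27.37
position: [0.4922, 0.2527, 0.1647]
tcp_rot: [[0.693, 0.089, 0.715], [0.061, -0.996, 0.065], [0.718, -0.001, -0.696]]
force: [-0.1, 0.1, -2.1]
opening: 0.676
grasp_force: 30.0
```

Run:
```python
from h import *
s,R=st(); p=np.array(s['position']); c,h,k=disc2('wrist',p[:2]+[-.005,0],p[2]+.004,'w15')
T=w2c('wrist');im,d=bot.capture('wrist'); rod('wrist',lo=.15,hi=.25,d=d,T=T,rad=.012,c=(.592,.281))
a=np.radians(k); u=np.array([np.cos(a),np.sin(a)]); H=np.array([.592,.2811])
for back in (.050,-.001): go([*(H-u*back+p[:2]-c),p[2]+.136+.012-h],s,R,25)
```

```text
t 27.37 p [0.4922 0.2527 0.1647] tilt 45.9 head 5.2 yz -0.001 j [  22.4   30.2  127.1  210.4   24.9 -105.7] open 58.8 gf 30.0 F [-0.1  0.1 -2.1]
w15 n 4794 c [0.4862 0.2516] res 0.00048 top 0.1686 slot -24.0 0 rel tcp [-0.006  -0.0011  0.0039]
wrist rod pts 1236 z 0.15 0.248 med [0.5895 0.2811 0.2135]
to [np.float64(0.552310961148496), np.float64(0.30250063486252543), np.float64(0.14411136589474582)] tool total [ 30.  -44.2  60.6] rows 4 per row [  7.5 -11.1  15.1]
to [np.float64(0.5989017794882687), np.float64(0.28175706606565964), np.float64(0.14411136589474582)] tool total [ 61.  -19.4  92.5] rows 5 per row [12.2 -3.9 18.5]
```

Request:
move_arm([
  {"xyz": [7.5,-11.1,15.1],"roll": 0,"grip": 50},
  {"xyz": [7.5,-11.1,15.1],"roll": 0,"grip": 50},
  {"xyz": [7.5,-11.1,15.1],"roll": 0,"grip": 50},
  {"xyz": [7.5,-11.1,15.1],"roll": 0,"grip": 50},
])

```text
time_s: 27.8
position: [0.5543, 0.3009, 0.1444]
tcp_rot: [[0.693, 0.085, 0.716], [0.058, -0.996, 0.062], [0.719, -0.001, -0.695]]
force: [-0.2, -0.6, -1.5]
opening: 0.672
grasp_force: 30.0
```

Request:
move_arm([
  {"xyz": [0,0,0],"roll": 0,"grip": 50},
  {"xyz": [0,0,0],"roll": 0,"grip": 50},
])

```text
time_s: 27.97
position: [0.5542, 0.3012, 0.1445]
tcp_rot: [[0.692, 0.086, 0.716], [0.059, -0.996, 0.062], [0.719, -0.001, -0.695]]
force: [-1.3, 0.3, -1.6]
opening: 0.676
grasp_force: 30.0
```

Run:
```python
from h import *
s,R=st(); p=np.array(s['position']); c,h,k=disc2('wrist',p[:2]+[-.006,-.001],p[2]+.004,'w16')
a=np.radians(k); u=np.array([np.cos(a),np.sin(a)]); H=np.array([.592,.2811])
print('along',(H-c)@u,'lat',(H-c)@[-u[1],u[0]],'bottom',h-.012)
for back in (.048,-.0005): go([*(H-u*back+p[:2]-c),p[2]+.136+.012-h],s,R,10)
```

```text
t 27.97 p [0.5542 0.3012 0.1445] tilt 46.0 head 5.0 yz -0.0012 j [  25.4   35.1  116.5  223.8   21.3 -117.2] open 58.8 gf 30.0 F [-1.3  0.3 -1.6]
w16 n 4778 c [0.5482 0.3001] res 0.00052 top 0.1483 slot -24.0 0 rel tcp [-0.006  -0.001   0.0039]
along 0.047778731760659957 lat 0.00042506866808940044 bottom 0.13633037473655346
to [np.float64(0.5541324685059841), np.float64(0.30166020418648815), np.float64(0.14414774837356287)] tool total [-0.2 -0.5  0.2] rows 1 per row [-0.2 -0.5  0.2]
to [np.float64(0.5984394232016501), np.float64(0.2819334769973118), np.float64(0.14414774837356287)] tool total [29.3 23.  30.7] rows 5 per row [5.9 4.6 6.1]
```

Request:
move_arm([
  {"xyz": [5.9,4.6,6.1],"roll": 0,"grip": 50},
  {"xyz": [5.9,4.6,6.1],"roll": 0,"grip": 50},
  {"xyz": [5.9,4.6,6.1],"roll": 0,"grip": 50},
  {"xyz": [5.9,4.6,6.1],"roll": 0,"grip": 50},
])

```text
time_s: 28.35
position: [0.5897, 0.2864, 0.1454]
tcp_rot: [[0.691, 0.088, 0.717], [0.06, -0.996, 0.064], [0.72, -0.001, -0.694]]
force: [-0.4, -0.4, -3.0]
opening: 0.678
grasp_force: 30.0
```

Request:
move_arm([
  {"xyz": [5.9,4.6,6.1],"roll": 0,"grip": 50},
  {"xyz": [0,0,0],"roll": 0,"grip": 50},
  {"xyz": [0,0,0],"roll": 0,"grip": 50},
])

```text
time_s: 28.6
position: [0.5981, 0.283, 0.1452]
tcp_rot: [[0.692, 0.087, 0.717], [0.06, -0.996, 0.064], [0.72, -0.001, -0.694]]
force: [-0.7, 0.4, -2.5]
opening: 0.676
grasp_force: 30.0
```

Run:
```python
from h import *
s,R=st(); p=np.array(s['position']); c,h,k=disc2('wrist',p[:2]+[-.006,-.001],p[2]+.004,'w17')
a=np.radians(k); u=np.array([np.cos(a),np.sin(a)]); H=np.array([.592,.2811])
print('along',(H-c)@u,'lat',(H-c)@[-u[1],u[0]],'bottom',h-.012)
go([*(H+u*.0015+p[:2]-c),p[2]+.1268+.012-h],s,R,10)
```

```text
t 28.6 p [0.5981 0.283  0.1452] tilt 46.0 head 5.1 yz -0.0013 j [  20.9   35.7  113.1  219.9   17.8 -117.3] open 58.8 gf 30.0 F [-0.7  0.4 -2.5]
w17 n 4429 c [0.5923 0.282 ] res 0.00049 top 0.149 slot -24.0 0 rel tcp [-0.0059 -0.001   0.0038]
along 0.0001372462088224612 lat -0.0009405881189680566 bottom 0.1369968452061832
to [np.float64(0.5992434535072877), np.float64(0.28150237855453336), np.float64(0.1349554591873233)] tool total [-6.7  1.6  7.8] rows 2 per row [-3.3  0.8  3.9]
```

Request:
move_arm([
  {"xyz": [-2.2,0.5,2.6],"roll": 0,"grip": 50},
  {"xyz": [-2.2,0.5,2.6],"roll": 0,"grip": 50},
  {"xyz": [-2.4,0.5,2.7],"roll": 0,"grip": 50},
  {"xyz": [0,0,0],"roll": 0,"grip": 50},
  {"xyz": [0,0,0],"roll": 0,"grip": 50},
])

```text
time_s: 29.07
position: [0.5985, 0.2826, 0.1349]
tcp_rot: [[0.691, 0.089, 0.717], [0.061, -0.996, 0.065], [0.72, -0.001, -0.694]]
force: [-2.1, 0.4, 2.6]
opening: 0.673
grasp_force: 30.0
```

Run:
```python
from h import *
s,R=st(); p=np.array(s['position']); c,h,k=disc2('wrist',p[:2]+[-.006,-.001],p[2]+.004,'w18')
a=np.radians(k); u=np.array([np.cos(a),np.sin(a)]); H=np.array([.592,.2811])
print('along',(H-c)@u,'lat',(H-c)@[-u[1],u[0]],'bottom',h-.012)
```

```text
t 29.07 p [0.5985 0.2826 0.1349] tilt 46.1 head 5.2 yz -0.0009 j [  20.8   37.   113.4  216.6   19.  -114.1] open 58.5 gf 30.0 F [-2.1  0.4  2.6]
w18 n 4403 c [0.5926 0.2816] res 0.00044 top 0.1388 slot -24.0 0 rel tcp [-0.0059 -0.001   0.0039]
along -0.00031763701969486256 lat -0.0006912905417170871 bottom 0.12680173840135195
```

Request:
move_arm([
  {"xyz": [0.8,0.6,0.8],"roll": 0,"grip": 50},
  {"xyz": [0,0,0],"roll": 0,"grip": 50},
  {"xyz": [0,0,0],"roll": 0,"grip": 100},
  {"xyz": [0,0,0],"roll": 0,"grip": 100},
  {"xyz": [0,0,0],"roll": 0,"grip": 100},
])

```text
time_s: 29.53
position: [0.6004, 0.2817, 0.1349]
tcp_rot: [[0.691, 0.088, 0.717], [0.06, -0.996, 0.064], [0.72, -0.001, -0.694]]
force: [-0.7, -0.1, 0.4]
opening: 0.823
grasp_force: 0.0
```

Request:
move_arm([
  {"xyz": [0,0,0],"roll": 0,"grip": 100},
  {"xyz": [0,0,0],"roll": 0,"grip": 100},
  {"xyz": [0,0,0],"roll": 0,"grip": 100},
  {"xyz": [0,0,-8],"roll": 0,"grip": 100},
  {"xyz": [0,0,-15],"roll": 0,"grip": 100},
])

```text
time_s: 29.95
position: [0.5836, 0.28, 0.1501]
tcp_rot: [[0.692, 0.088, 0.716], [0.06, -0.996, 0.064], [0.719, -0.001, -0.695]]
force: [-0.5, 0.2, -0.2]
opening: 0.998
grasp_force: 0.0
```

Request:
move_arm([
  {"xyz": [0,0,-30],"roll": 0,"grip": 100},
  {"xyz": [0,0,-38],"roll": 0,"grip": 100},
  {"xyz": [0,0,-20],"roll": 0,"grip": 100},
  {"xyz": [0,0,0],"roll": 0,"grip": 100},
])

```text
time_s: 30.28
position: [0.5171, 0.2747, 0.2144]
tcp_rot: [[0.691, 0.09, 0.718], [0.061, -0.996, 0.067], [0.721, -0.002, -0.693]]
force: [-0.2, 0.5, -0.2]
opening: 1.001
grasp_force: 0.0
```

Run:
```python
from h import *
s,R=st(); p=np.array(s['position']); c,h,k=disc2('wrist',np.array([.5935,.2815]),.139,'w19',filt=False)
a=np.radians(k); u=np.array([np.cos(a),np.sin(a)]); H=np.array([.592,.2811])
print('along',(H-c)@u,'lat',(H-c)@[-u[1],u[0]],'bottom',h-.012)
masses('scene','s4'); print(R.round(4))
for l in('lever_knob',):
    bot.capture('scene')
    for x in bot.spot_in(l,'scene')[:2]: print(x['conf'],towld('scene',x['at']))
```

```text
t 30.28 p [0.5171 0.2747 0.2144] tilt 46.1 head 5.3 yz -0.0025 j [  24.    24.1  120.3  236.9   16.  -132.5] open 87.1 gf 0.0 F [-0.2  0.5 -0.2]
w19 n 2456 c [0.5932 0.2807] res 0.00067 top 0.1388 slot -22.5 0 rel tcp [ 0.076   0.006  -0.0756]
along -0.0012444470663731083 lat -7.741479848235845e-05 bottom 0.12676752902199462
s4 conf 0.72 c [0.595 0.279] r 31.0 top 0.1389 slot 338 184
s4 conf 0.58 c [0.6057 0.2697] r 25.7 top 0.1387 slot 2 77
[[ 0.6906  0.09    0.7176]
 [ 0.0606 -0.9959  0.0665]
 [ 0.7207 -0.0025 -0.6933]]
0.35 [[0.59346411 0.28001131 0.14019211]]
```

View pics/w19.png

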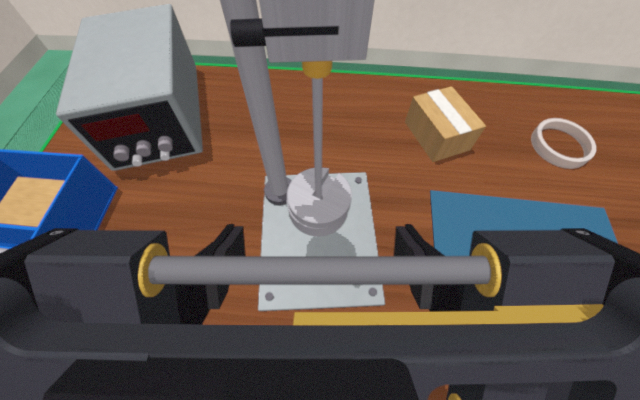

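Request:
move_arm([
  {"xyz": [1.2,31.2,-0.9],"roll": 0,"grip": 100},
  {"xyz": [1.2,31.2,-0.9],"roll": 0,"grip": 100},
  {"xyz": [1.2,31.2,-0.9],"roll": 0,"grip": 100},
  {"xyz": [1.2,31.2,-0.9],"roll": 0,"grip": 100},
  {"xyz": [1.2,31.2,-0.9],"roll": 0,"grip": 100},
])

```text
time_s: 30.95
position: [0.5343, 0.1657, 0.2173]
tcp_rot: [[0.688, 0.088, 0.721], [0.06, -0.996, 0.064], [0.724, -0.0, -0.69]]
force: [0.0, 1.2, 0.5]
opening: 1.001
grasp_force: 0.0
```

Request:
move_arm([
  {"xyz": [1.2,31.2,-0.9],"roll": 0,"grip": 100},
  {"xyz": [1.2,31.2,-0.9],"roll": 0,"grip": 100},
  {"xyz": [1.2,31.2,-0.9],"roll": 0,"grip": 100},
  {"xyz": [1.2,31.2,-0.9],"roll": 0,"grip": 100},
  {"xyz": [1.2,31.2,-0.9],"roll": 0,"grip": 100},
])

```text
time_s: 31.37
position: [0.5477, 0.045, 0.2245]
tcp_rot: [[0.684, 0.087, 0.725], [0.061, -0.996, 0.063], [0.727, 0.001, -0.686]]
force: [0.1, -0.1, 0.8]
opening: 1.002
grasp_force: 0.0
```

Request:
move_arm([
  {"xyz": [1.2,31.2,-0.9],"roll": 0,"grip": 100},
  {"xyz": [1.2,31.2,-0.9],"roll": 0,"grip": 100},
  {"xyz": [1.2,31.2,-0.9],"roll": 0,"grip": 100},
  {"xyz": [1.2,31.2,-0.9],"roll": 0,"grip": 100},
  {"xyz": [1.2,31.2,-0.9],"roll": 0,"grip": 100},
])

```text
time_s: 31.78
position: [0.5616, -0.1116, 0.2322]
tcp_rot: [[0.684, 0.086, 0.725], [0.059, -0.996, 0.062], [0.727, 0.0, -0.686]]
force: [1.0, 0.6, -0.8]
opening: 0.999
grasp_force: 0.0
```

Request:
move_arm([
  {"xyz": [1.2,31.2,-0.9],"roll": 0,"grip": 100},
  {"xyz": [1.2,31.2,-0.9],"roll": 0,"grip": 100},
  {"xyz": [1.2,31.2,-0.9],"roll": 0,"grip": 100},
  {"xyz": [0,0,0],"roll": 0,"grip": 100},
  {"xyz": [0,0,0],"roll": 0,"grip": 100},
])

```text
time_s: 32.2
position: [0.5707, -0.2055, 0.2371]
tcp_rot: [[0.683, 0.084, 0.726], [0.058, -0.996, 0.06], [0.728, 0.002, -0.685]]
force: [0.3, 1.7, -0.4]
opening: 0.998
grasp_force: 0.0
```

Run:
```python
from h import *
s,R=st(); print(R.round(4)); go([.570,-.284,.122],s,R,30); go([.570,-.284,.222],s,R,30)
```

```text
t 32.2 p [ 0.5707 -0.2055  0.2371] tilt 46.8 head 4.7 yz 0.0017 j [-48.2  22.8 116.1  78.3  36.4 -27.9] open 86.8 gf 0.0 F [ 0.3  1.7 -0.4]
[[ 0.6826  0.0836  0.726 ]
 [ 0.0585 -0.9965  0.0597]
 [ 0.7284  0.0017 -0.6851]]
to [0.57, -0.284, 0.122] tool total [-88.9  77.9  73.7] rows 5 per row [-17.8  15.6  14.7]
to [0.57, -0.284, 0.222] tool total [-16.   78.1   5.2] rows 3 per row [-5.3 26.   1.7]
```

Request:
move_arm([
  {"xyz": [-5.3,26,1.7],"roll": 0,"grip": 100},
  {"xyz": [-5.3,26,1.7],"roll": 0,"grip": 100},
  {"xyz": [-5.3,26,1.7],"roll": 0,"grip": 100},
  {"xyz": [0,0,0],"roll": 0,"grip": 100},
  {"xyz": [0,0,0],"roll": 0,"grip": 100},
])

```text
time_s: 32.62
position: [0.5697, -0.2806, 0.2218]
tcp_rot: [[0.683, 0.087, 0.725], [0.059, -0.996, 0.063], [0.728, -0.0, -0.686]]
force: [0.5, 0.4, -0.9]
opening: 0.998
grasp_force: 0.0
```

Run:
```python
from h import *
s,R=st(); go([.570,-.284,.122],s,R,25)
T=w2c('wrist'); im,d=bot.capture('wrist')
for x in bot.trace('lever_knob','wrist')[:1]:
    P=cloud('wrist',x['mask'],d,T); print(x['conf'],np.percentile(P,[2,50,98],axis=0).round(3))
```

```text
t 32.62 p [ 0.5697 -0.2806  0.2218] tilt 46.7 head 5.0 yz -0.0004 j [-54.7  27.  110.7  73.3  41.  -27.8] open 86.9 gf 0.0 F [ 0.5  0.4 -0.9]
to [0.57, -0.284, 0.122] tool total [-72.6   3.4  68.4] rows 4 per row [-18.2   0.9  17.1]
0.66 [[ 0.532 -0.296  0.093]
 [ 0.558 -0.285  0.139]
 [ 0.568 -0.273  0.259]]
```

Request:
move_arm([
  {"xyz": [-18.2,0.9,17.1],"roll": 0,"grip": 100},
  {"xyz": [-18.2,0.9,17.1],"roll": 0,"grip": 100},
  {"xyz": [-18.2,0.9,17.1],"roll": 0,"grip": 100},
  {"xyz": [-18.2,0.9,17.1],"roll": 0,"grip": 100},
  {"xyz": [0,0,0],"roll": 0,"grip": 100},
])

```text
time_s: 33.13
position: [0.5687, -0.2811, 0.1187]
tcp_rot: [[0.687, 0.088, 0.721], [0.057, -0.996, 0.068], [0.725, -0.005, -0.689]]
force: [0.5, 0.5, -0.1]
opening: 1.0
grasp_force: 0.0
```

Request:
move_arm([
  {"xyz": [0,15,0],"roll": 0,"grip": 100},
  {"xyz": [0,14,0],"roll": 0,"grip": 100},
  {"xyz": [0,10,0],"roll": 0,"grip": 100},
  {"xyz": [0,10,0],"roll": 0,"grip": 100},
  {"xyz": [0,10,0],"roll": 0,"grip": 100},
])

```text
time_s: 33.55
position: [0.5748, -0.34, 0.1238]
tcp_rot: [[0.683, 0.092, 0.725], [0.063, -0.996, 0.067], [0.728, -0.0, -0.686]]
force: [-1.7, 4.8, -4.7]
opening: 1.001
grasp_force: 2.5
```

Request:
move_arm([
  {"xyz": [0,0,0],"roll": 0,"grip": 100},
  {"xyz": [0,0,0],"roll": 0,"grip": 100},
])

```text
time_s: 33.72
position: [0.5751, -0.341, 0.1239]
tcp_rot: [[0.682, 0.089, 0.726], [0.061, -0.996, 0.065], [0.729, -0.0, -0.685]]
force: [-3.2, 4.3, 0.5]
opening: 1.0
grasp_force: 1.9
```

Run:
```python
from h import *
s,R=st(); f=s['position']-R[:,1]*.0435; print('finger inner at tcp',f.round(4))
```

```text
t 33.72 p [ 0.5751 -0.341   0.1239] tilt 46.8 head 5.1 yz -0.0001 j [-58.3  40.  107.4  81.8  41.2 -43. ] open 87.0 gf 1.9 F [-3.2  4.3  0.5]
finger inner at tcp [ 0.5712 -0.2977  0.1239]
```

Request:
move_arm([
  {"xyz": [0,1.5,0],"roll": 0,"grip": 100},
  {"xyz": [0,0,0],"roll": 0,"grip": 100},
  {"xyz": [0,0,0],"roll": 0,"grip": 100},
  {"xyz": [0,0,0],"roll": 0,"grip": 100},
  {"xyz": [0,0,0],"roll": 0,"grip": 100},
])

```text
time_s: 34.13
position: [0.5751, -0.3421, 0.1236]
tcp_rot: [[0.682, 0.089, 0.726], [0.061, -0.996, 0.065], [0.729, -0.001, -0.685]]
force: [-4.5, 4.1, 0.8]
opening: 1.002
grasp_force: 2.1
```

Request:
move_arm([
  {"xyz": [0,0,0],"roll": 0,"grip": 100},
  {"xyz": [0,0,0],"roll": 0,"grip": 100},
  {"xyz": [0,0,0],"roll": 0,"grip": 100},
  {"xyz": [0,0,0],"roll": 0,"grip": 100},
  {"xyz": [0,-10,0],"roll": 0,"grip": 100},
])

```text
time_s: 34.55
position: [0.5753, -0.3352, 0.1245]
tcp_rot: [[0.68, 0.086, 0.728], [0.06, -0.996, 0.061], [0.73, 0.003, -0.683]]
force: [1.0, 1.6, 1.3]
opening: 1.003
grasp_force: 1.0
```

Request:
move_arm([
  {"xyz": [0,-10,0],"roll": 0,"grip": 100},
  {"xyz": [0,-10,0],"roll": 0,"grip": 100},
  {"xyz": [0,-15,0],"roll": 0,"grip": 100},
  {"xyz": [0,-15,0],"roll": 0,"grip": 100},
  {"xyz": [0,0,0],"roll": 0,"grip": 100},
])

```text
time_s: 34.97
position: [0.5696, -0.2811, 0.1234]
tcp_rot: [[0.683, 0.089, 0.725], [0.06, -0.996, 0.065], [0.728, -0.001, -0.686]]
force: [-0.5, -0.1, -0.1]
opening: 1.0
grasp_force: 0.0
```

Request:
move_arm([
  {"xyz": [10,0,-9.4],"roll": 0,"grip": 100},
  {"xyz": [20,0,-18.8],"roll": 0,"grip": 100},
  {"xyz": [20,0,-18.8],"roll": 0,"grip": 100},
  {"xyz": [20,0,-18.8],"roll": 0,"grip": 100},
  {"xyz": [0,0,0],"roll": 0,"grip": 100},
])

```text
time_s: 35.38
position: [0.5725, -0.2873, 0.2256]
tcp_rot: [[0.676, 0.085, 0.732], [0.066, -0.996, 0.055], [0.733, 0.011, -0.68]]
force: [0.8, -0.5, 0.4]
opening: 1.0
grasp_force: 0.0
```

Run:
```python
from h import *
s,R=st(); print(R.round(4)); go([.56,.0,.22],s,R,30); go([.51,.265,.22],s,R,30)
```

```text
t 35.38 p [ 0.5725 -0.2873  0.2256] tilt 47.2 head 4.3 yz 0.011 j [-54.9  27.  110.2  73.5  41.1 -28.2] open 87.0 gf 0.0 F [ 0.8 -0.5  0.4]
[[ 0.6765  0.0853  0.7315]
 [ 0.066  -0.9963  0.0551]
 [ 0.7335  0.011  -0.6796]]
to [0.56, 0.0, 0.22] tool total [   6.4 -287.4   10.5] rows 10 per row [  0.6 -28.7   1.1]
to [0.51, 0.265, 0.22] tool total [  -9.9 -555.7  -11.4] rows 19 per row [ -0.5 -29.2  -0.6]
```

Request:
move_arm([
  {"xyz": [-5.1,-29.7,6.1],"roll": 0,"grip": 100},
  {"xyz": [-5.1,-29.7,6.1],"roll": 0,"grip": 100},
  {"xyz": [-5.1,-29.7,6.1],"roll": 0,"grip": 100},
  {"xyz": [-5.1,-29.7,6.1],"roll": 0,"grip": 100},
  {"xyz": [-5.1,-29.7,6.1],"roll": 0,"grip": 100},
])

```text
time_s: 35.8
position: [0.5621, -0.1364, 0.1794]
tcp_rot: [[0.682, 0.084, 0.726], [0.06, -0.996, 0.059], [0.729, 0.003, -0.685]]
force: [1.0, 0.2, 0.1]
opening: 1.002
grasp_force: 0.0
```

Request:
move_arm([
  {"xyz": [-5.1,-29.7,6.1],"roll": 0,"grip": 100},
  {"xyz": [-5.1,-29.7,6.1],"roll": 0,"grip": 100},
  {"xyz": [-5.1,-29.7,6.1],"roll": 0,"grip": 100},
  {"xyz": [0,0,0],"roll": 0,"grip": 100},
  {"xyz": [0,0,0],"roll": 0,"grip": 100},
])

```text
time_s: 36.22
position: [0.5568, -0.0457, 0.1549]
tcp_rot: [[0.684, 0.089, 0.724], [0.062, -0.996, 0.064], [0.727, 0.001, -0.686]]
force: [-0.4, -0.0, -1.1]
opening: 0.999
grasp_force: 0.0
```

Run:
```python
from h import *
s,R=st(); print(R.round(4)); go([.50,.26,.18],s,R,30)
```

```text
t 36.22 p [ 0.5568 -0.0457  0.1549] tilt 46.7 head 5.0 yz 0.0009 j [-30.   32.1 130.1 130.6  33.3 -71.5] open 86.9 gf 0.0 F [-0.4 -0.  -1.1]
[[ 6.836e-01  8.890e-02  7.245e-01]
 [ 6.160e-02 -9.960e-01  6.400e-02]
 [ 7.273e-01  9.000e-04 -6.863e-01]]
to [0.5, 0.26, 0.18] tool total [  -1.8 -309.6  -38.8] rows 11 per row [ -0.2 -28.1  -3.5]
```

Request:
move_arm([
  {"xyz": [3.2,-29.3,-0.6],"roll": 0,"grip": 100},
  {"xyz": [3.2,-29.3,-0.6],"roll": 0,"grip": 100},
  {"xyz": [3.2,-29.3,-0.6],"roll": 0,"grip": 100},
  {"xyz": [3.2,-29.3,-0.6],"roll": 0,"grip": 100},
  {"xyz": [3.2,-29.3,-0.6],"roll": 0,"grip": 100},
])

```text
time_s: 36.63
position: [0.5548, 0.0987, 0.1698]
tcp_rot: [[0.681, 0.083, 0.727], [0.058, -0.997, 0.059], [0.73, 0.002, -0.684]]
force: [0.4, -0.1, 0.2]
opening: 1.001
grasp_force: 0.0
```

Request:
move_arm([
  {"xyz": [3.2,-29.3,-0.6],"roll": 0,"grip": 100},
  {"xyz": [3.2,-29.3,-0.6],"roll": 0,"grip": 100},
  {"xyz": [3.2,-29.3,-0.6],"roll": 0,"grip": 100},
  {"xyz": [3.2,-29.3,-0.6],"roll": 0,"grip": 100},
  {"xyz": [3.2,-29.3,-0.6],"roll": 0,"grip": 100},
])

```text
time_s: 37.05
position: [0.5513, 0.2423, 0.1834]
tcp_rot: [[0.68, 0.085, 0.728], [0.059, -0.996, 0.061], [0.731, 0.001, -0.683]]
force: [0.5, -0.1, -0.2]
opening: 0.996
grasp_force: 0.0
```

Request:
move_arm([
  {"xyz": [3.2,-29.3,-0.6],"roll": 0,"grip": 100},
  {"xyz": [0,0,0],"roll": 0,"grip": 100},
  {"xyz": [0,0,0],"roll": 0,"grip": 100},
  {"xyz": [0,0,0],"roll": 0,"grip": 100},
])

```text
time_s: 37.38
position: [0.5503, 0.2648, 0.1849]
tcp_rot: [[0.681, 0.085, 0.728], [0.06, -0.996, 0.06], [0.73, 0.003, -0.683]]
force: [0.9, -0.7, 0.5]
opening: 0.999
grasp_force: 0.0
```

Run:
```python
from h import *
s,R=st(); c,h,k=disc2('wrist',np.array([.5932,.2807]),.139,'w20',filt=False); print(R.round(4)); go([c[0]+.006,c[1]+.0006,.1365],s,R,25)
```

```text
t 37.38 p [0.5503 0.2648 0.1849] tilt 46.9 head 4.7 yz 0.003 j [  21.2   29.3  119.2  221.    18.5 -118.2] open 86.9 gf 0.0 F [ 0.9 -0.7  0.5]
w20 n 3466 c [0.593  0.2811] res 0.00059 top 0.1388 slot -23.5 1 rel tcp [ 0.0428  0.0162 -0.0461]
[[ 0.6806  0.0848  0.7277]
 [ 0.0601 -0.9964  0.0599]
 [ 0.7302  0.003  -0.6833]]
to [np.float64(0.5990204089223166), np.float64(0.28165084487614045), 0.1365] tool total [ -1.2 -12.8  69.6] rows 3 per row [-0.4 -4.3 23.2]
```

Request:
move_arm([
  {"xyz": [-1.2,-12.8,0],"roll": 0,"grip": 100},
  {"xyz": [0,0,22],"roll": 0,"grip": 100},
  {"xyz": [0,0,22],"roll": 0,"grip": 100},
  {"xyz": [0,0,18],"roll": 0,"grip": 100},
  {"xyz": [0,0,7],"roll": 0,"grip": 100},
])

```text
time_s: 37.85
position: [0.5996, 0.2805, 0.1349]
tcp_rot: [[0.682, 0.083, 0.727], [0.059, -0.997, 0.058], [0.729, 0.004, -0.685]]
force: [0.3, 0.0, 0.6]
opening: 1.002
grasp_force: 0.0
```

Request:
move_arm([
  {"xyz": [0,0,0],"roll": 0,"grip": 100},
  {"xyz": [0,0,0],"roll": 0,"grip": 100},
])

```text
time_s: 38.02
position: [0.5975, 0.2811, 0.136]
tcp_rot: [[0.682, 0.084, 0.726], [0.06, -0.996, 0.059], [0.729, 0.004, -0.685]]
force: [-1.0, 0.1, 0.1]
opening: 1.0
grasp_force: 0.0
```

Run:
```python
from h import *
s,R=st(); go([.599,.2815,.1365],s,R,25)
```

```text
t 38.02 p [0.5975 0.2811 0.136 ] tilt 46.8 head 4.6 yz 0.0036 j [  21.    37.1  113.9  216.4   20.3 -113.6] open 87.0 gf 0.0 F [-1.   0.1  0.1]
to [0.599, 0.2815, 0.1365] tool total [ 1.4 -0.2  0.8] rows 1 per row [ 1.4 -0.2  0.8]
```

Request:
move_arm([
  {"xyz": [1.4,-0.2,0.8],"roll": 0,"grip": 50},
  {"xyz": [0,0,0],"roll": 0,"grip": 50},
  {"xyz": [0,0,0],"roll": 0,"grip": 50},
  {"xyz": [0,0,0],"roll": 0,"grip": 50},
  {"xyz": [0,0,0],"roll": 0,"grip": 50},
])

```text
time_s: 38.43
position: [0.5989, 0.2832, 0.1375]
tcp_rot: [[0.681, 0.086, 0.727], [0.061, -0.996, 0.061], [0.73, 0.003, -0.684]]
force: [0.7, 0.5, -0.2]
opening: 0.708
grasp_force: 0.0
```

Request:
move_arm([
  {"xyz": [0,0,0],"roll": 0,"grip": 50},
  {"xyz": [0,0,0],"roll": 0,"grip": 50},
  {"xyz": [2.5,0,-2.3],"roll": 0,"grip": 50},
  {"xyz": [2.5,0,-2.3],"roll": 0,"grip": 50},
  {"xyz": [2.5,0,-2.3],"roll": 0,"grip": 50},
])

```text
time_s: 38.85
position: [0.5987, 0.283, 0.1467]
tcp_rot: [[0.683, 0.086, 0.726], [0.061, -0.996, 0.061], [0.728, 0.003, -0.685]]
force: [0.0, -0.4, -1.6]
opening: 0.67
grasp_force: 30.0
```

Request:
move_arm([
  {"xyz": [0,0,0],"roll": 0,"grip": 50},
  {"xyz": [0,0,0],"roll": 0,"grip": 50},
])

```text
time_s: 39.02
position: [0.5992, 0.2831, 0.1473]
tcp_rot: [[0.681, 0.086, 0.727], [0.061, -0.996, 0.061], [0.729, 0.003, -0.684]]
force: [-0.6, 0.0, -2.7]
opening: 0.675
grasp_force: 30.0
```

Run:
```python
from h import *
s,R=st(); p=np.array(s['position']); c,h,k=disc2('wrist',p[:2]+[-.006,-.0005],p[2]+.0025,'w21')
a=np.radians(k); u=np.array([np.cos(a),np.sin(a)]); H=np.array([.592,.2811])
print('along',(H-c)@u,'lat',(H-c)@[-u[1],u[0]],'bottom',h-.012)
go([*(H-u*.055+p[:2]-c),p[2]],s,R,8)
```

```text
t 39.02 p [0.5992 0.2831 0.1473] tilt 46.8 head 4.8 yz 0.0029 j [  21.1   35.8  113.3  219.3   18.9 -116.7] open 58.7 gf 30.0 F [-0.6  0.  -2.7]
w21 n 4246 c [0.5934 0.2821] res 0.00045 top 0.1486 slot -24.0 0 rel tcp [-0.0058 -0.001   0.0013]
along -0.0009254508853074859 lat -0.0014802217375635331 bottom 0.1365897749922583
to [np.float64(0.5475277305929692), np.float64(0.3044612620400562), np.float64(0.14726552126931647)] tool total [-33.9 -25.8 -36.3] rows 7 per row [-4.8 -3.7 -5.2]
```

Request:
move_arm([
  {"xyz": [-4.8,-3.7,-5.2],"roll": 0,"grip": 50},
  {"xyz": [-4.8,-3.7,-5.2],"roll": 0,"grip": 50},
  {"xyz": [-4.8,-3.7,-5.2],"roll": 0,"grip": 50},
  {"xyz": [-4.8,-3.7,-5.2],"roll": 0,"grip": 50},
  {"xyz": [-4.8,-3.7,-5.2],"roll": 0,"grip": 50},
])

```text
time_s: 39.48
position: [0.5611, 0.2988, 0.1471]
tcp_rot: [[0.682, 0.087, 0.726], [0.062, -0.996, 0.061], [0.729, 0.003, -0.685]]
force: [1.2, -1.0, -2.7]
opening: 0.675
grasp_force: 30.0
```

Request:
move_arm([
  {"xyz": [-4.8,-3.7,-5.2],"roll": 0,"grip": 50},
  {"xyz": [-4.8,-3.7,-5.2],"roll": 0,"grip": 50},
  {"xyz": [-17,-2.1,-18.2],"roll": 0,"grip": 50},
  {"xyz": [-17,-2.1,-18.2],"roll": 0,"grip": 50},
  {"xyz": [0,0,0],"roll": 0,"grip": 50},
])

```text
time_s: 39.9
position: [0.4914, 0.304, 0.1456]
tcp_rot: [[0.687, 0.089, 0.721], [0.065, -0.996, 0.061], [0.724, 0.005, -0.69]]
force: [-1.0, 0.3, -3.3]
opening: 0.675
grasp_force: 30.0
```

Run:
```python
from h import *
s,R=st(); p=np.array(s['position']); disc2('wrist',p[:2]+[-.0058,-.001],p[2]+.0013,'w22'); print(R.round(4)); go([.551,-.047,.09],s,R,29); masses('scene','s5')
```

```text
t 39.9 p [0.4914 0.304  0.1456] tilt 46.4 head 4.8 yz 0.0051 j [  30.1   34.   122.9  222.9   26.9 -112. ] open 58.7 gf 30.0 F [-1.   0.3 -3.3]
w22 n 4618 c [0.4855 0.3029] res 0.0004 top 0.1469 slot -23.0 0 rel tcp [-0.0059 -0.001   0.0013]
[[ 0.6871  0.0893  0.7211]
 [ 0.0653 -0.996   0.0611]
 [ 0.7236  0.0051 -0.6901]]
to [0.551, -0.047, 0.09] tool total [-22.2 354.6  59.9] rows 13 per row [-1.7 27.3  4.6]
s5 conf 0.58 c [0.5954 0.28  ] r 31.5 top 0.1269 slot 28 190
```

Request:
move_arm([
  {"xyz": [-1.7,27.3,4.6],"roll": 0,"grip": 50},
  {"xyz": [-1.7,27.3,4.6],"roll": 0,"grip": 50},
  {"xyz": [-1.7,27.3,4.6],"roll": 0,"grip": 50},
  {"xyz": [-1.7,27.3,4.6],"roll": 0,"grip": 50},
  {"xyz": [-1.7,27.3,4.6],"roll": 0,"grip": 50},
])

```text
time_s: 40.47
position: [0.5223, 0.1686, 0.1264]
tcp_rot: [[0.679, 0.087, 0.729], [0.061, -0.996, 0.062], [0.732, 0.003, -0.682]]
force: [0.6, 0.1, -2.3]
opening: 0.669
grasp_force: 30.0
```

Request:
move_arm([
  {"xyz": [-1.7,27.3,4.6],"roll": 0,"grip": 50},
  {"xyz": [-1.7,27.3,4.6],"roll": 0,"grip": 50},
  {"xyz": [-1.7,27.3,4.6],"roll": 0,"grip": 50},
  {"xyz": [-1.7,27.3,4.6],"roll": 0,"grip": 50},
  {"xyz": [-1.7,27.3,4.6],"roll": 0,"grip": 50},
])

```text
time_s: 40.88
position: [0.5449, 0.0318, 0.1044]
tcp_rot: [[0.679, 0.085, 0.729], [0.061, -0.996, 0.06], [0.731, 0.004, -0.682]]
force: [0.7, 0.3, -2.3]
opening: 0.674
grasp_force: 30.0
```

Request:
move_arm([
  {"xyz": [-1.7,27.3,4.6],"roll": 0,"grip": 50},
  {"xyz": [-1.7,27.3,4.6],"roll": 0,"grip": 50},
  {"xyz": [-1.7,27.3,4.6],"roll": 0,"grip": 50},
  {"xyz": [0,0,0],"roll": 0,"grip": 50},
  {"xyz": [0,0,0],"roll": 0,"grip": 50},
])

```text
time_s: 41.3
position: [0.5588, -0.0507, 0.0918]
tcp_rot: [[0.679, 0.082, 0.73], [0.06, -0.997, 0.056], [0.732, 0.006, -0.681]]
force: [-0.3, -0.1, -1.2]
opening: 0.67
grasp_force: 30.0
```

Run:
```python
from h import *
s,R=st(); go([.551,-.047,.0142],s,R,20); go([.551,-.047,.025],s,R,20)
```

```text
t 41.3 p [ 0.5588 -0.0507  0.0918] tilt 47.0 head 4.4 yz 0.0056 j [-30.3  43.7 131.7 142.6  43.3 -86.5] open 58.3 gf 30.0 F [-0.3 -0.1 -1.2]
to [0.551, -0.047, 0.0142] tool total [-61.9  -4.7  47.4] rows 4 per row [-15.5  -1.2  11.8]
to [0.551, -0.047, 0.025] tool total [-54.   -4.7  40. ] rows 4 per row [-13.5  -1.2  10. ]
```

Request:
move_arm([
  {"xyz": [-18.3,0,17],"roll": 0,"grip": 50},
  {"xyz": [-18.3,0,17],"roll": 0,"grip": 50},
  {"xyz": [-13.2,0,12.3],"roll": 0,"grip": 50},
  {"xyz": [-4,0,3.7],"roll": 0,"grip": 50},
  {"xyz": [0,0,0],"roll": 0,"grip": 50},
])

```text
time_s: 41.72
position: [0.5563, -0.0462, 0.0167]
tcp_rot: [[0.682, 0.087, 0.726], [0.061, -0.996, 0.062], [0.728, 0.002, -0.685]]
force: [-0.5, 0.4, -2.1]
opening: 0.676
grasp_force: 30.0
```

Request:
move_arm([
  {"xyz": [0,0,0],"roll": 0,"grip": 50},
  {"xyz": [0,0,0],"roll": 0,"grip": 50},
])

```text
time_s: 41.88
position: [0.5567, -0.0466, 0.0193]
tcp_rot: [[0.68, 0.087, 0.728], [0.062, -0.996, 0.061], [0.731, 0.004, -0.683]]
force: [-0.0, -0.7, -2.3]
opening: 0.674
grasp_force: 30.0
```

Run:
```python
from h import *
s,R=st(); p=s['position']; go([p[0],p[1],.0132],s,R,20)
```

```text
t 41.88 p [ 0.5567 -0.0466  0.0193] tilt 46.9 head 4.8 yz 0.0039 j [-30.1  56.4 131.6 148.8  53.7 -96. ] open 58.7 gf 30.0 F [-0.  -0.7 -2.3]
to [np.float64(0.5566607150094812), np.float64(-0.046606635223615765), 0.0132] tool total [-4.5 -0.   4.2] rows 1 per row [-4.5 -0.   4.2]
```

Set down, release, retreat upwards.

Request:
move_arm([
  {"xyz": [-2.2,0,2.1],"roll": 0,"grip": 50},
  {"xyz": [-2.2,0,2.1],"roll": 0,"grip": 50},
  {"xyz": [0,0,0],"roll": 0,"grip": 50},
  {"xyz": [0,0,0],"roll": 0,"grip": 50},
])

```text
time_s: 42.22
position: [0.5569, -0.0472, 0.0134]
tcp_rot: [[0.679, 0.086, 0.729], [0.061, -0.996, 0.06], [0.732, 0.004, -0.682]]
force: [-2.1, -0.8, 4.7]
opening: 0.672
grasp_force: 30.0
```

Request:
move_arm([
  {"xyz": [0,0,0],"roll": 0,"grip": 100},
  {"xyz": [0,0,0],"roll": 0,"grip": 100},
  {"xyz": [0,0,0],"roll": 0,"grip": 100},
  {"xyz": [0,0,0],"roll": 0,"grip": 100},
  {"xyz": [0,0,0],"roll": 0,"grip": 100},
])

```text
time_s: 42.63
position: [0.5564, -0.0472, 0.0119]
tcp_rot: [[0.681, 0.086, 0.727], [0.061, -0.996, 0.061], [0.729, 0.003, -0.684]]
force: [-0.4, 0.4, -0.0]
opening: 0.952
grasp_force: 0.0
```

Request:
move_arm([
  {"xyz": [0,0,0],"roll": 0,"grip": 100},
  {"xyz": [7.3,0,-6.8],"roll": 0,"grip": 100},
  {"xyz": [20,0,-18.6],"roll": 0,"grip": 100},
  {"xyz": [25,0,-23.4],"roll": 0,"grip": 100},
  {"xyz": [25,0,-23.4],"roll": 0,"grip": 100},
])

```text
time_s: 43.05
position: [0.5558, -0.0466, 0.1175]
tcp_rot: [[0.684, 0.085, 0.725], [0.06, -0.996, 0.061], [0.727, 0.001, -0.686]]
force: [1.2, 1.0, -0.3]
opening: 1.0
grasp_force: 0.0
```

Request:
move_arm([
  {"xyz": [25,0,-23.4],"roll": 0,"grip": 100},
  {"xyz": [0,0,0],"roll": 0,"grip": 100},
  {"xyz": [0,0,0],"roll": 0,"grip": 100},
])

```text
time_s: 43.3
position: [0.5573, -0.0469, 0.1551]
tcp_rot: [[0.677, 0.087, 0.731], [0.064, -0.996, 0.059], [0.733, 0.007, -0.68]]
force: [-0.2, 0.5, -0.0]
opening: 1.0
grasp_force: 0.0
```

Run:
```python
from h import *
s,R=st(); masses('scene','s6'); masses('wrist','w23'); print(R.round(4)); go([.549,.272,.175],s,R,29)
```

```text
t 43.3 p [ 0.5573 -0.0469  0.1551] tilt 47.1 head 4.6 yz 0.0071 j [-30.   32.4 130.4 132.   34.1 -73.1] open 87.0 gf 0.0 F [-0.2  0.5 -0. ]
s6 conf 0.6 c [0.5966 0.2812] r 31.6 top 0.1268 slot 32 200
s6 conf 0.55 c [ 0.5529 -0.0502] r 31.7 top 0.0151 slot 338 197
w23 conf 0.76 c [ 0.5067 -0.0515] r 9.6 top 0.2346 slot 0 382
[[ 0.6772  0.0866  0.7307]
 [ 0.0641 -0.9962  0.0587]
 [ 0.733   0.0071 -0.6802]]
to [0.549, 0.272, 0.175] tool total [  29.4 -318.2   -0.8] rows 12 per row [  2.4 -26.5  -0.1]
```

Request:
move_arm([
  {"xyz": [2.4,-27.3,-0.1],"roll": 0,"grip": 100},
  {"xyz": [2.4,-27.3,-0.1],"roll": 0,"grip": 100},
  {"xyz": [2.4,-27.3,-0.1],"roll": 0,"grip": 100},
  {"xyz": [2.4,-27.3,-0.1],"roll": 0,"grip": 100},
  {"xyz": [2.4,-27.3,-0.1],"roll": 0,"grip": 100},
])

```text
time_s: 43.92
position: [0.5516, 0.091, 0.158]
tcp_rot: [[0.685, 0.085, 0.723], [0.06, -0.996, 0.06], [0.726, 0.002, -0.688]]
force: [0.4, 1.0, -0.9]
opening: 0.997
grasp_force: 0.0
```

Request:
move_arm([
  {"xyz": [2.4,-27.3,-0.1],"roll": 0,"grip": 100},
  {"xyz": [2.4,-27.3,-0.1],"roll": 0,"grip": 100},
  {"xyz": [2.4,-27.3,-0.1],"roll": 0,"grip": 100},
  {"xyz": [2.4,-27.3,-0.1],"roll": 0,"grip": 100},
  {"xyz": [2.4,-27.3,-0.1],"roll": 0,"grip": 100},
])

```text
time_s: 44.33
position: [0.5475, 0.228, 0.1664]
tcp_rot: [[0.685, 0.086, 0.723], [0.062, -0.996, 0.06], [0.726, 0.004, -0.688]]
force: [1.4, -1.2, 0.1]
opening: 1.0
grasp_force: 0.0
```

Request:
move_arm([
  {"xyz": [2.4,-26.5,-0.1],"roll": 0,"grip": 100},
  {"xyz": [2.4,-26.5,-0.1],"roll": 0,"grip": 100},
  {"xyz": [0,0,0],"roll": 0,"grip": 100},
  {"xyz": [0,0,0],"roll": 0,"grip": 100},
  {"xyz": [0,0,0],"roll": 0,"grip": 100},
])

```text
time_s: 44.75
position: [0.5465, 0.2793, 0.1707]
tcp_rot: [[0.684, 0.086, 0.725], [0.063, -0.996, 0.059], [0.727, 0.005, -0.687]]
force: [-0.6, -0.7, -0.7]
opening: 1.001
grasp_force: 0.0
```

Run:
```python
from h import *
s,R=st(); c,h,k=disc2('wrist',np.array([.5933,.282]),.127,'w24',filt=False); print(R.round(4)); go([c[0]+.006,c[1]+.0006,.1185],s,R,25)
```

```text
t 44.75 p [0.5465 0.2793 0.1707] tilt 46.6 head 4.7 yz 0.0048 j [  23.3   31.3  118.8  222.4   20.1 -118. ] open 87.1 gf 0.0 F [-0.6 -0.7 -0.7]
w24 n 3476 c [0.5934 0.282 ] res 0.0005 top 0.1268 slot 33.0 0 rel tcp [ 0.0469  0.0028 -0.0439]
[[ 0.6838  0.0863  0.7246]
 [ 0.0627 -0.9963  0.0594]
 [ 0.727   0.0048 -0.6866]]
to [np.float64(0.5993938643855452), np.float64(0.2826207844225419), 0.1185] tool total [-1.5  1.  74.4] rows 3 per row [-0.5  0.3 24.8]
```

Request:
move_arm([
  {"xyz": [-1.5,1,20],"roll": 0,"grip": 100},
  {"xyz": [0,0,22],"roll": 0,"grip": 100},
  {"xyz": [0,0,20],"roll": 0,"grip": 100},
  {"xyz": [0,0,12],"roll": 0,"grip": 100},
  {"xyz": [0,0,0],"roll": 0,"grip": 100},
])

```text
time_s: 45.22
position: [0.6016, 0.2812, 0.119]
tcp_rot: [[0.683, 0.083, 0.726], [0.06, -0.997, 0.058], [0.728, 0.004, -0.685]]
force: [0.7, 0.4, 0.8]
opening: 1.0
grasp_force: 0.0
```

Request:
move_arm([
  {"xyz": [0,0,0],"roll": 0,"grip": 100},
  {"xyz": [0,0,0],"roll": 0,"grip": 100},
])

```text
time_s: 45.38
position: [0.5994, 0.2824, 0.1211]
tcp_rot: [[0.682, 0.085, 0.726], [0.061, -0.996, 0.06], [0.729, 0.004, -0.685]]
force: [0.3, -1.2, -0.1]
opening: 0.997
grasp_force: 0.0
```

Run:
```python
from h import *
s,R=st(); go([.5994,.2826,.1185],s,R,25)
```

```text
t 45.38 p [0.5994 0.2824 0.1211] tilt 46.8 head 4.7 yz 0.0035 j [  21.    39.   113.9  213.4   21.8 -110.4] open 86.7 gf 0.0 F [ 0.3 -1.2 -0.1]
to [0.5994, 0.2826, 0.1185] tool total [-1.9 -0.2  1.8] rows 1 per row [-1.9 -0.2  1.8]
```

Request:
move_arm([
  {"xyz": [-1.9,-0.2,1.8],"roll": 0,"grip": 50},
  {"xyz": [0,0,0],"roll": 0,"grip": 50},
  {"xyz": [0,0,0],"roll": 0,"grip": 50},
  {"xyz": [0,0,0],"roll": 0,"grip": 50},
  {"xyz": [0,0,0],"roll": 0,"grip": 50},
])

```text
time_s: 45.8
position: [0.6, 0.2836, 0.119]
tcp_rot: [[0.681, 0.086, 0.727], [0.061, -0.996, 0.061], [0.73, 0.003, -0.684]]
force: [0.3, 0.1, -0.5]
opening: 0.701
grasp_force: 0.0
```

Request:
move_arm([
  {"xyz": [0,0,0],"roll": 0,"grip": 50},
  {"xyz": [0,0,0],"roll": 0,"grip": 50},
  {"xyz": [2.5,0,-2.3],"roll": 0,"grip": 50},
  {"xyz": [2.5,0,-2.3],"roll": 0,"grip": 50},
  {"xyz": [2.5,0,-2.3],"roll": 0,"grip": 50},
])

```text
time_s: 46.22
position: [0.5993, 0.2833, 0.1279]
tcp_rot: [[0.683, 0.086, 0.725], [0.061, -0.996, 0.06], [0.727, 0.003, -0.686]]
force: [0.2, 0.0, -3.2]
opening: 0.679
grasp_force: 30.0
```

Request:
move_arm([
  {"xyz": [0,0,0],"roll": 0,"grip": 50},
  {"xyz": [0,0,0],"roll": 0,"grip": 50},
])

```text
time_s: 46.38
position: [0.6001, 0.2834, 0.1287]
tcp_rot: [[0.682, 0.086, 0.727], [0.061, -0.996, 0.061], [0.729, 0.003, -0.684]]
force: [-0.8, -0.3, -3.7]
opening: 0.679
grasp_force: 30.0
```

Run:
```python
from h import *
s,R=st(); p=np.array(s['position']); c,h,k=disc2('wrist',p[:2]+[-.006,-.0005],p[2]+.008,'w25')
a=np.radians(k); u=np.array([np.cos(a),np.sin(a)]); H=np.array([.592,.2811])
print('along',(H-c)@u,'lat',(H-c)@[-u[1],u[0]],'bottom',h-.02)
go([*(H-u*.055+p[:2]-c),p[2]],s,R,8)
```

```text
t 46.38 p [0.6001 0.2834 0.1287] tilt 46.8 head 4.8 yz 0.003 j [  21.1   38.1  113.6  215.1   20.9 -112.2] open 59.1 gf 30.0 F [-0.8 -0.3 -3.7]
w25 n 4644 c [0.5936 0.2817] res 0.00052 top 0.1365 slot 33.0 0 rel tcp [-0.0065 -0.0017  0.0078]
along -0.0016440551002425358 lat 0.00036780858868647854 bottom 0.11652960600667985
to [np.float64(0.5523554248040219), np.float64(0.25284367329360424), np.float64(0.12870163211730648)] tool total [-34.4  26.3 -36.5] rows 8 per row [-4.3  3.3 -4.6]
```

Request:
move_arm([
  {"xyz": [-4.3,3.3,-4.6],"roll": 0,"grip": 50},
  {"xyz": [-4.3,3.3,-4.6],"roll": 0,"grip": 50},
  {"xyz": [-4.3,3.3,-4.6],"roll": 0,"grip": 50},
  {"xyz": [-4.3,3.3,-4.6],"roll": 0,"grip": 50},
  {"xyz": [-4.3,3.3,-4.6],"roll": 0,"grip": 50},
])

```text
time_s: 46.85
position: [0.5697, 0.264, 0.1287]
tcp_rot: [[0.681, 0.086, 0.727], [0.061, -0.996, 0.061], [0.729, 0.003, -0.684]]
force: [-0.4, 0.4, -3.3]
opening: 0.681
grasp_force: 30.0
```

Request:
move_arm([
  {"xyz": [-4.3,3.3,-4.6],"roll": 0,"grip": 50},
  {"xyz": [-4.3,3.3,-4.6],"roll": 0,"grip": 50},
  {"xyz": [-4.3,3.3,-4.6],"roll": 0,"grip": 50},
  {"xyz": [-17,-2.1,-18.2],"roll": 0,"grip": 50},
  {"xyz": [0,0,0],"roll": 0,"grip": 50},
])

```text
time_s: 47.27
position: [0.5218, 0.2517, 0.127]
tcp_rot: [[0.688, 0.087, 0.721], [0.063, -0.996, 0.06], [0.723, 0.004, -0.691]]
force: [-1.3, -0.6, -4.4]
opening: 0.681
grasp_force: 30.0
```

Run:
```python
from h import *
s,R=st(); p=np.array(s['position']); disc2('wrist',p[:2]+[-.0065,-.0017],p[2]+.0078,'w26'); print(R.round(4)); go([.54,.10,.11],s,R,28); masses('scene','s7')
```

```text
t 47.27 p [0.5218 0.2517 0.127 ] tilt 46.3 head 4.8 yz 0.0044 j [  20.8   36.7  125.2  204.2   29.2 -100.5] open 59.2 gf 30.0 F [-1.3 -0.6 -4.4]
w26 n 5037 c [0.5152 0.2502] res 0.0004 top 0.1349 slot 33.0 0 rel tcp [-0.0065 -0.0016  0.0079]
[[ 0.6877  0.0873  0.7207]
 [ 0.0634 -0.9962  0.0601]
 [ 0.7232  0.0044 -0.6906]]
to [0.54, 0.1, 0.11] tool total [ -9.4 152.7  15.8] rows 6 per row [-1.6 25.4  2.6]
s7 conf 0.82 c [ 0.5534 -0.0491] r 30.8 top 0.015 slot 334 193
```

Request:
move_arm([
  {"xyz": [-1.6,25.4,2.6],"roll": 0,"grip": 50},
  {"xyz": [-1.6,25.4,2.6],"roll": 0,"grip": 50},
  {"xyz": [-1.6,25.4,2.6],"roll": 0,"grip": 50},
  {"xyz": [-1.6,25.4,2.6],"roll": 0,"grip": 50},
  {"xyz": [-1.6,25.4,2.6],"roll": 0,"grip": 50},
])

```text
time_s: 47.83
position: [0.5439, 0.1257, 0.115]
tcp_rot: [[0.679, 0.087, 0.729], [0.061, -0.996, 0.061], [0.732, 0.003, -0.682]]
force: [0.5, -0.5, -4.2]
opening: 0.681
grasp_force: 30.0
```

Request:
move_arm([
  {"xyz": [-1.6,25.4,2.6],"roll": 0,"grip": 50},
  {"xyz": [7.5,8.6,26],"roll": 0,"grip": 50},
  {"xyz": [7.5,8.6,26],"roll": 0,"grip": 50},
  {"xyz": [7.5,8.6,26],"roll": 0,"grip": 50},
  {"xyz": [7.5,8.6,26],"roll": 0,"grip": 50},
])

```text
time_s: 48.25
position: [0.6469, 0.0737, 0.0626]
tcp_rot: [[0.679, 0.085, 0.729], [0.061, -0.996, 0.06], [0.731, 0.004, -0.682]]
force: [-0.3, -0.5, -3.5]
opening: 0.678
grasp_force: 30.0
```

Request:
move_arm([
  {"xyz": [0,0,0],"roll": 0,"grip": 50},
  {"xyz": [0,0,0],"roll": 0,"grip": 50},
  {"xyz": [0,0,0],"roll": 0,"grip": 50},
])

```text
time_s: 48.5
position: [0.6441, 0.075, 0.0624]
tcp_rot: [[0.682, 0.086, 0.727], [0.061, -0.996, 0.061], [0.729, 0.003, -0.684]]
force: [0.2, 0.2, -3.8]
opening: 0.678
grasp_force: 30.0
```

Run:
```python
from h import *
s,R=st(); p=np.array(s['position']); go([.6385,.0737,.018],s,R,20); go([p[0],p[1],.018],s,R,20); print(R.round(4))
```

```text
t 48.5 p [0.6441 0.075  0.0624] tilt 46.8 head 4.8 yz 0.0033 j [ -7.5  46.5 119.4 163.6  33.1 -84.8] open 59.0 gf 30.0 F [ 0.2  0.2 -3.8]
to [0.6385, 0.0737, 0.018] tool total [-36.3   0.7  26.2] rows 3 per row [-12.1   0.2   8.7]
to [np.float64(0.6441106513946775), np.float64(0.07501493887014164), 0.018] tool total [-32.4  -0.1  30.4] rows 3 per row [-10.8  -0.   10.1]
[[ 0.6816  0.0861  0.7266]
 [ 0.0613 -0.9963  0.0606]
 [ 0.7292  0.0033 -0.6843]]
```

Request:
move_arm([
  {"xyz": [-12.1,0.2,8.7],"roll": 0,"grip": 50},
  {"xyz": [-12.1,0.2,8.7],"roll": 0,"grip": 50},
  {"xyz": [-12.1,0.2,8.7],"roll": 0,"grip": 50},
  {"xyz": [0,0,0],"roll": 0,"grip": 50},
  {"xyz": [0,0,0],"roll": 0,"grip": 50},
])

```text
time_s: 48.92
position: [0.6375, 0.0744, 0.0179]
tcp_rot: [[0.683, 0.087, 0.726], [0.061, -0.996, 0.061], [0.728, 0.003, -0.685]]
force: [-0.1, -0.1, -2.3]
opening: 0.681
grasp_force: 30.0
```

Run:
```python
from h import *
s,R=st(); p=np.array(s['position']); go([p[0],p[1],.0148],s,R,20)
```

```text
t 48.92 p [0.6375 0.0744 0.0179] tilt 46.7 head 4.8 yz 0.0026 j [ -7.7  52.7 120.  165.6  39.6 -87.7] open 59.3 gf 30.0 F [-0.1 -0.1 -2.3]
to [np.float64(0.637458726399963), np.float64(0.07442556976746624), 0.0148] tool total [-2.3 -0.   2.1] rows 1 per row [-2.3 -0.   2.1]
```

Request:
move_arm([
  {"xyz": [-1.2,0,1.1],"roll": 0,"grip": 50},
  {"xyz": [-1.2,0,1.1],"roll": 0,"grip": 50},
  {"xyz": [0,0,0],"roll": 0,"grip": 50},
  {"xyz": [0,0,0],"roll": 0,"grip": 50},
])

```text
time_s: 49.25
position: [0.6389, 0.074, 0.0158]
tcp_rot: [[0.68, 0.086, 0.728], [0.061, -0.996, 0.061], [0.73, 0.003, -0.683]]
force: [-0.7, -0.3, -4.0]
opening: 0.68
grasp_force: 30.0
```

Request:
move_arm([
  {"xyz": [0,0,0],"roll": 0,"grip": 100},
  {"xyz": [0,0,0],"roll": 0,"grip": 100},
  {"xyz": [0,0,0],"roll": 0,"grip": 100},
  {"xyz": [0,0,0],"roll": 0,"grip": 100},
  {"xyz": [0,0,0],"roll": 0,"grip": 100},
])

```text
time_s: 49.67
position: [0.639, 0.0738, 0.0156]
tcp_rot: [[0.68, 0.086, 0.728], [0.061, -0.996, 0.061], [0.731, 0.003, -0.683]]
force: [0.9, 0.0, 0.3]
opening: 0.955
grasp_force: 0.0
```

Request:
move_arm([
  {"xyz": [0,0,0],"roll": 0,"grip": 100},
  {"xyz": [7.3,0,-6.8],"roll": 0,"grip": 100},
  {"xyz": [20,0,-18.6],"roll": 0,"grip": 100},
  {"xyz": [25,0,-23.4],"roll": 0,"grip": 100},
  {"xyz": [25,0,-23.4],"roll": 0,"grip": 100},
])

```text
time_s: 50.08
position: [0.6379, 0.0742, 0.1214]
tcp_rot: [[0.683, 0.085, 0.726], [0.061, -0.996, 0.06], [0.728, 0.003, -0.686]]
force: [1.4, 0.5, 0.9]
opening: 1.0
grasp_force: 0.0
```

Request:
move_arm([
  {"xyz": [0,0,-35],"roll": 0,"grip": 100},
  {"xyz": [0,0,-35],"roll": 0,"grip": 100},
  {"xyz": [0,0,0],"roll": 0,"grip": 100},
  {"xyz": [0,0,0],"roll": 0,"grip": 100},
  {"xyz": [0,0,0],"roll": 0,"grip": 100},
])

```text
time_s: 50.5
position: [0.5884, 0.0699, 0.1696]
tcp_rot: [[0.68, 0.086, 0.728], [0.061, -0.996, 0.06], [0.731, 0.003, -0.682]]
force: [-0.1, -0.5, 0.1]
opening: 1.0
grasp_force: 0.0
```

Run:
```python
from h import *
s,R=st(); masses('scene','s8'); masses('top','t8')
bot.capture('scene')
for l in('multimeter','probe','tape_roll','caliper','carton','cleaner','screwdriver','lever_knob'):
    for x in bot.spot_in(l,'scene')[:2]:
        if x['conf']>.5: print(l,round(x['conf'],2),towld('scene',x['at']).round(3))
```

```text
t 50.5 p [0.5884 0.0699 0.1696] tilt 47.0 head 4.7 yz 0.0035 j [ -9.5  30.3 125.6 154.   24.1 -76. ] open 87.0 gf 0.0 F [-0.1 -0.5  0.1]
s8 conf 0.81 c [0.6341 0.0714] r 30.9 top 0.0231 slot 30 209
s8 conf 0.77 c [ 0.5531 -0.0488] r 31.0 top 0.0149 slot 334 175
t8 conf 0.49 c [0.6323 0.0719] r 29.9 top 0.0247 slot 34 123
multimeter 0.92 [[ 0.317 -0.378  0.033]]
probe 0.56 [[ 0.649 -0.29   0.057]]
tape_roll 0.73 [[ 0.806 -0.093  0.021]]
tape_roll 0.51 [[0.634 0.071 0.023]]
caliper 0.59 [[0.316 0.417 0.002]]
carton 0.82 [[0.813 0.096 0.053]]
cleaner 0.51 [[0.449 0.506 0.047]]
screwdriver 0.88 [[ 0.437 -0.543  0.025]]
screwdriver 0.58 [[ 0.648 -0.292  0.059]]
lever_knob 0.73 [[0.597 0.277 0.104]]
```

View pics/s8.png

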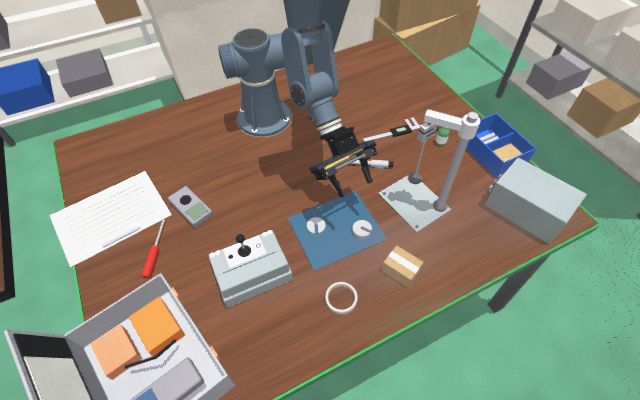

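The picture shows both masses lying flat on the mat, at (316,226) and (361,229). The hanger is empty at (416,180), the lever is upright at (240,242), the bystanders are where they were, and the gripper is open and clear of everything.

```bash
python3 -c "
from rig import bot
print(bot.hand_in())"
```

```text
the job is handed in; nothing more can be done
None
```

The job is handed in at about 50 s of the 210 s: I zeroed the indicator, hung both masses present (20 mm and 12 mm thick) with their slots about 56° apart, stored the reading and laid both flat on the mat again. I never read the display, so the zero and store rest on lever tilts of about 0.4 rad, each held for about a second, and the tilted tool that hanging the masses needed came from pushing the arm against its reach limit.

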